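# Refill the fixings tin, fit its double lid as one, lift the outer lid off

### The arm

A 6-joint arm with a two-finger parallel gripper is mounted at the origin on the work surface. World frame = base frame: x ahead of the robot, y to its left, z up, the work surface at z = 0. Lengths are in m, angles in degrees, forces in N, time in s.
With the tool pointing down it reaches from about 0.25 to 0.725 m from the base axis. Payload 9.7 kg.
Tool frame: the origin (TCP) lies at the very end of the fingers, on their centre line; the grasp point (between the pads) lies 19 mm behind it; z points along the fingers, y is the direction in which the jaws open and shut (so a half turn about z gives the same grasp; the last joint's range is limited). The gripper opens to 85 mm and grips with 20 to 120 N. Pads are 22 mm wide; open, the fingers measure 114 mm over their backs; the gripper's body (76 mm by 85 mm) begins 54 mm behind the grasp point. The pads swing forward as they close: fully open they stand 13 mm farther back than shut.
Start: joints at [-67.323, 4.979, 10.078, 95.1, 0, 90], TCP at [0.212, -0.507, 0.231] pointing down, gripper open.
Joint ranges: [-179.16, 179.16], [-48.56, 103.87], [-65.8, 70.77], [-126.05, 130.52], [-82.76, 87.17], [-180, 180]. Speed limits (degrees/s): [127.2, 127.2, 147.25, 180, 180, 180].

### API

Orientations are given as [roll, pitch, yaw] about the fixed x, y, z axes, in that order (R = Rz(yaw) Ry(pitch) Rx(roll)).
In Python, from workcell import bot gives the robot as it stands.
- The arm moves only by the shell command python3 -m pendant 'ROWS' [FORCE]. ROWS is JSON, a list that holds one entry, the list of rows, each a list of 7 numbers: the shift along the tool's x, y, z in cm, then the turn, a rotation vector about the tool's x, y, z in rad, then the opening in per cent of the stroke, from 0 (shut) to 100 (fully open). In form: [[[dx, dy, dz, ax, ay, az, gripper], ...]]. A call has 1 to 5 rows; each row shifts and turns the pose as measured when the row begins, along the tool's axes as they then stand; what a row does not reach is not made up. A row lasts 1/12 s, in which the tool goes at most 41.7 mm and 7.16 degrees, less where a joint would pass 70% of its speed; a pose out of reach is approached as far as the arm can. A call with a gripper value outside its range is refused whole. The fingers move at their own pace and stop on an object; FORCE is the grip in N (left out, the last holds). Time passes only in rows, so rows that do not move let the fingers close. It gives the time, the measured TCP pose, the force and the opening at its end, in the units of the state.
- bot.get_obs(): the state, without advancing time (a new reading comes with each control period).
- bot.camera(name): name is "scene" or "top" or "wrist"; returns the picture (384x512x3 uint8, red, green, blue); there is no depth.
- bot.get_calibration(name): a dict with "intrinsics" (3x3 intrinsics, pixels), "pose" (4x4, takes a point from camera to world coordinates); the wrist camera has in their place "T_tool_cam" (4x4, takes a point from camera to tool coordinates, whose origin is the TCP and whose axes are the flange's). Camera axes: x right, y down, z forward; pixel columns grow to the right and rows downward; lengths in m; the calibration is good to about 2 mm. A picture is of the moment at which its call begins: read the wrist's pose just before it. get_calibration takes no time and is no camera call.
- bot.job_done(): hands the job in, once; it reports no verdict.
Trained networks look in the newest picture that a camera, given by its name, has taken for a name from the list of things; names that differ only in an ending like _2 or _b are one class to them, and where a whole thing is asked for, a point or a joint stands for the part that bears it (a point fixed in the world has none). Each returns a list of dicts, best first, with "confidence" (0 to 1); they miss things now and then, are a little off and sometimes report something else, mostly with a low value. They report only what shows in the picture. A call takes as long as a camera call. They do not tell look-alikes from the thing itself.
- bot.masks_of(camera, thing): "pixels" (384x512 bool, what is visible of it) and "extent" ([left, top, right, bottom] in pixels, round what is visible of it).
- bot.mark_of(camera, thing): "uv" ([column, row] in pixels: a listed point, or the origin of a listed thing).
The state is a dict: "time": time; "q": joint angles; "qd": joint speeds; "joint_efforts": joint torques, N m; "ee_pos": TCP position; "tcp_rot": TCP orientation; "wrist_force": force on the tool from outside, world axes, zero at the start; "torque": the same for the moment, N m; "opening": finger opening in m.
Only numpy, scipy, OpenCV 4.12 (cv2) and the standard library are available. Lean on these libraries where they do the work, as an engineer would, in place of code of your own. Each camera call takes 0.05 s, during which the arm holds its last target. There are 200 camera calls.

### The job

Refill the open fixings tin for the next trainees: pick up the small pouring tray, tip all four steel nuts from it into the tin and set the empty tray back down flat on the table. Then take the two nested lids together by the rim of the inner lid, lower them onto the tin (no dropping) until the inner lid is fully seated, and lift off the outer lid alone, leaving the inner lid seated; the lids must not come apart anywhere else. Finish while still holding the outer lid level in the gripper, at least 8 cm above where it sat, and leave the helmet, weight, detector and core bit alone.

Things in the scene. Friction and masses are not known exactly. Their poses are not given: they have to be found in the camera images.
- tin: Open fixings tin of plain tinplate, rectangular, loose, about 0.4 kg (all sizes here in mm): 150 (x) x 60 (y) x 75 high, walls 2 thick, mouth 146 x 56, inner floor 3 above the table. Origin: centre of its underside; x along its length, z up. It starts standing with its length roughly towards and away from the robot.
- inner_lid_rim (a point): Centre of the inner lid, half-way up its rim, 27 above the lid's underside; x along its length, z up. The rim, 156 x 66 outside and 14 high (7 above and below this point), is what to grip, across its 66 width at mid-length. Seated, the rim rests on the tin's top edge: this point is then centred over the tin, 82 above the tin's underside, lengths parallel (either way round).
- inner_lid: Inner lid, tinplate, 0.16 kg, standing on the table on its plug with the outer lid nested on it. Origin: centre of the plug's underside. The hollow plug under the rim is 20 deep, 142 x 52, tapering to 136 x 46 over its lower half; it enters the tin's mouth with 2 clearance on each side. A pick opening (52 x 36) near its +x end is hidden by the outer lid.
- outer_lid_knob (a point): Point on the axis of the outer lid's knob to grip: 20 above the lid's top face, 8 below the knob's top. The knob is an upright black cylinder, diameter 22, 28 high, in the middle of the outer lid. Nested, this point is 30 above the point of the inner lid's rim. x along the lid's length, z up.
- outer_lid: Outer lid, tinplate, 0.09 kg. Origin: centre of its underside, 30 below the knob's point. Its 152 x 62 brim, 3 thick, lies loosely on top of the inner lid's rim; its 145 x 55 skirt drops 7 into the rim with 2.5 clearance on each side. Nothing latches it: it rides on the inner lid by its weight and lifts straight off.
- tray_grip (a point): Centre of the grip area of the tray's upright end plate, 38 above the tray's underside; the plate is 8 thick (along x), 42 wide and 52 high. x points along the tray away from its lip, z up. The nuts on the tray's floor lie at least 22 clear of the plate and reach 16 above the underside.
- tray: Pouring tray, white plastic, loose, 0.14 kg: a straight channel 160 long (x), 46 wide outside and 42 inside, floor 3 thick, sides 22 high; closed at its +x end by the grip plate, open at the -x end (the lip, nearest the robot). Origin: centre of its underside. The nuts slide out over the lip when the grip end is raised so that the tray slopes 25 to 45 degrees.
- tray_lip (a point): Middle of the tray's open pouring lip, at the underside of its floor; 156 from the grip plate's centre along the tray's -x. Same axes as the tray.
- nut0_centre (a point): Steel M16 hexagon nut, 24 across the flats, 13 thick, 33 g; this point is its centre. One of four alike, lying flat in a row in the tray.
- nut1_centre (a point): Steel M16 hexagon nut, 24 across the flats, 13 thick, 33 g; this point is its centre. One of four alike, lying flat in a row in the tray.
- nut2_centre (a point): Steel M16 hexagon nut, 24 across the flats, 13 thick, 33 g; this point is its centre. One of four alike, lying flat in a row in the tray.
- nut3_centre (a point): Steel M16 hexagon nut, 24 across the flats, 13 thick, 33 g; this point is its centre. One of four alike, lying flat in a row in the tray.
- helmet: Bystander: red safety helmet, about 300 x 245 x 150 high, left of the work; origin at the centre of its underside.
- weight: Bystander: black 2 kg pull weight, standing cylinder diameter 82, 137 high with its T-handle; origin at the centre of its underside.
- detector: Bystander: yellow and black hand-held wall detector lying flat, 200 x 58 x 38 high; origin at the centre of its underside, x along its length.
- core_bit: Bystander: steel diamond core bit standing on its rim, diameter 64, 145 high with its shank; origin at the centre of its underside.
Mind the look-alikes: they are no part of the job. What is shaped like the tray but purple or turquoise is not meant.

How it is judged (in metres and radians):
On the way, in this order (a step that is already met when the one before it is completed fails the run):
1. the lifted tray is tipped over the tin (angle between tray's own z axis and vertical above 0.3 rad and height (world z) of tray above 0.05 m and horizontal distance between tray and tin below 0.2 m), for 0.04 s.
2. all four nuts are in the standing tin (x of nut0_centre in the frame of tin between -0.073 and 0.073 m and y of nut0_centre in the frame of tin between -0.028 and 0.028 m and z of nut0_centre in the frame of tin between 0 and 0.055 m and x of nut1_centre in the frame of tin between -0.073 and 0.073 m and y of nut1_centre in the frame of tin between -0.028 and 0.028 m and z of nut1_centre in the frame of tin between 0 and 0.055 m and x of nut2_centre in the frame of tin between -0.073 and 0.073 m and y of nut2_centre in the frame of tin between -0.028 and 0.028 m and z of nut2_centre in the frame of tin between 0 and 0.055 m and x of nut3_centre in the frame of tin between -0.073 and 0.073 m and y of nut3_centre in the frame of tin between -0.028 and 0.028 m and z of nut3_centre in the frame of tin between 0 and 0.055 m and angle between tin's own z axis and vertical below 0.05 rad and height (world z) of tin below 0.005 m), for 0.2 s.
3. both lids, still nested, are seated on the tin (all of step 2 and z of inner_lid_rim in the frame of tin between 0.079 and 0.085 m and x of inner_lid_rim in the frame of tin between -0.004 and 0.004 m and y of inner_lid_rim in the frame of tin between -0.004 and 0.004 m and angle between the z axis of inner_lid_rim and the z axis of tin, either way round below 0.05 rad and angle between the x axis of inner_lid_rim and the x axis of tin, either way round below 0.06 rad and z of outer_lid_knob in the frame of inner_lid_rim between 0.027 and 0.033 m and angle between outer_lid_knob's own z axis and vertical below 0.08 rad), for 0.2 s.
At the end, for the whole second after the job is handed in: Four nuts in the upright tin; inner lid seated on it (3 mm in height, 4 mm sideways, 3 degrees); tray flat on the table, let go; outer lid held still by the gripper alone, level within 11 degrees, at least 70 mm above its nested place (all of step 2 and z of inner_lid_rim in the frame of tin between 0.079 and 0.085 m and x of inner_lid_rim in the frame of tin between -0.004 and 0.004 m and y of inner_lid_rim in the frame of tin between -0.004 and 0.004 m and angle between the z axis of inner_lid_rim and the z axis of tin, either way round below 0.05 rad and angle between the x axis of inner_lid_rim and the x axis of tin, either way round below 0.06 rad and angle between tray_grip's own z axis and vertical below 0.08 rad and height (world z) of tray_grip below 0.045 m and contact force between the fingers and tray below 0.1 N and z of outer_lid_knob in the frame of inner_lid_rim above 0.1 m and angle between outer_lid_knob's own z axis and vertical below 0.2 rad and linear speed of outer_lid below 0.03 m/s and contact force between the fingers and outer_lid above 0.5 N and contact force between outer_lid and inner_lid below 0.05 N and contact force between outer_lid and tin below 0.05 N and contact force between outer_lid and tray below 0.05 N and contact force between outer_lid and helmet below 0.05 N and contact force between outer_lid and weight below 0.05 N and contact force between outer_lid and detector below 0.05 N and contact force between outer_lid and core_bit below 0.05 N); the arm keeps its last pose, push and grip.
It fails at once if the lids come apart (by more than 15 mm) while the inner lid is not seated on the tin, before or after the lift (distance between outer_lid_knob and inner_lid_rim above 0.045 m and not (z of inner_lid_rim in the frame of tin between 0.079 and 0.085 m and x of inner_lid_rim in the frame of tin between -0.004 and 0.004 m and y of inner_lid_rim in the frame of tin between -0.004 and 0.004 m and angle between the z axis of inner_lid_rim and the z axis of tin, either way round below 0.05 rad and angle between the x axis of inner_lid_rim and the x axis of tin, either way round below 0.06 rad)).
It fails at once if the lids are let go more than 12 mm above their seat over the tin (z of inner_lid_rim in the frame of tin above 0.094 m and horizontal distance between inner_lid_rim and tin below 0.06 m and contact force between the fingers and inner_lid below 0.01 N).
It fails at once if a bystander (helmet, weight, detector or core bit) is moved by more than 20 mm (distance of any of helmet, weight, detector, core_bit from where it was at the start of the episode above 0.02 m).
It also fails if it takes over 72 s, if anything falls off the work surface, if the arm or the gripper's body presses on something with over 40 N, if the wrist force passes 120 N, or if a joint passes its speed limit or range.

## Working session

There is one attempt and no reset: what is moved stays moved. The work goes in short steps, Python scripts to look and compute and a shell command to move; the robot and the scene stay as the last step left them, time stands still between calls to the robot, and variables do not carry over. Pictures are saved under pics/ and viewed, about 8 in all and at most 12, crops included, and the job is handed in when it is done.

```bash
mkdir -p pics; ls; cat > h.py <<'E'
import numpy as np, cv2
from workcell import bot
from scipy.spatial.transform import Rotation as R
def snap(n,f):
    im=bot.camera(n); cv2.imwrite('pics/'+f,im[:,:,::-1]); return im
def cam(n):
    c=bot.get_calibration(n); K=np.array(c['intrinsics'])
    if 'pose' in c: T=np.array(c['pose'])
    else:
        o=bot.get_obs(); T=np.eye(4); T[:3,:3]=R.from_euler('xyz',o['tcp_rot'],degrees=True).as_matrix(); T[:3,3]=o['ee_pos']; T=T@np.array(c['T_tool_cam'])
    return K,T
def ray(n,uv,z):
    K,T=cam(n); d=T[:3,:3]@np.linalg.solve(K,[uv[0],uv[1],1]); o=T[:3,3]
    return o+d*(z-o[2])/d[2]
def proj(n,p):
    K,T=cam(n); q=K@(T[:3,:3].T@(np.array(p)-T[:3,3])); return q[:2]/q[2]
E
python3 - <<'E'
from h import *
print(bot.get_obs())
a=snap('top','top0.png'); b=snap('scene','sc0.png')
for n in ['top','scene']:
    K,T=cam(n); print(n,K.round(1).tolist(),T.round(3).tolist())
    for t in ['tin','inner_lid_rim','outer_lid_knob','tray_grip','tray_lip','nut0_centre','nut1_centre','helmet','weight','detector','core_bit']:
        print(n,t,[(np.round(m['uv'],1).tolist(),round(m['confidence'],2)) for m in bot.mark_of(n,t)[:6]])
E
```

```text
pics
{'time': 0.0, 'q': array([-6.73227228e+01,  5.01082729e+00,  1.00340018e+01,  9.50994534e+01,
       -2.64665326e-04,  9.00026339e+01]), 'qd': array([-0.14303268, -0.01429009,  0.00607774,  0.03461261,  0.02277712,
        0.00423937]), 'joint_efforts': array([-2.16901281e-03, -5.20391786e+01,  4.64801645e+01,  1.63828785e-02,
        7.34438277e-05,  4.97293769e-06]), 'ee_pos': array([ 0.21195653, -0.50726679,  0.23058164]), 'tcp_rot': array([-1.79923721e+02,  2.68171674e-04,  2.26746436e+01]), 'wrist_force': array([-0.04725567,  0.06578476, -0.0678898 ]), 'torque': array([-0.04652695, -0.01363365,  0.00539367]), 'opening': 0.08531589472277301}
top [[450.8, 0.0, 258.7], [0.0, 450.8, 184.4], [0.0, 0.0, 1.0]] [[0.01, -0.989, 0.147, 0.326], [-1.0, -0.007, 0.016, 0.045], [-0.015, -0.147, -0.989, 1.336], [0.0, 0.0, 0.0, 1.0]]
top tin [([276.3, 201.6], 0.92)]
top inner_lid_rim [([203.8, 189.9], 0.65)]
top outer_lid_knob [([276.8, 199.7], 0.66), ([201.5, 189.9], 0.6), ([367.2, 166.9], 0.29)]
top tray_grip [([350.9, 257.1], 0.87), ([368.4, 168.0], 0.8), ([402.5, 129.5], 0.58)]
top tray
[... 357 characters left out ...]
.62)]
top core_bit [([437.0, 158.8], 0.8)]
scene [[395.3, 0.0, 260.8], [0.0, 395.3, 194.2], [0.0, 0.0, 1.0]] [[-0.714, 0.385, -0.585, 1.311], [0.7, 0.38, -0.605, 0.881], [-0.011, -0.841, -0.541, 0.795], [0.0, 0.0, 0.0, 1.0]]
scene tin [([259.3, 198.5], 0.59), ([213.0, 175.1], 0.21)]
scene inner_lid_rim [([303.8, 217.9], 0.66)]
scene outer_lid_knob [([298.1, 213.7], 0.85)]
scene tray_grip [([194.0, 175.8], 0.91), ([250.5, 155.5], 0.7)]
scene tray_lip [([227.9, 171.3], 0.94), ([240.2, 148.8], 0.52)]
scene nut0_centre []
scene nut1_centre []
scene helmet [([383.5, 289.5], 0.68)]
scene weight [([169.1, 221.7], 0.92)]
scene detector [([218.6, 250.7], 0.79)]
scene core_bit [([160.1, 167.3], 0.59)]
```

View pics/top0.png

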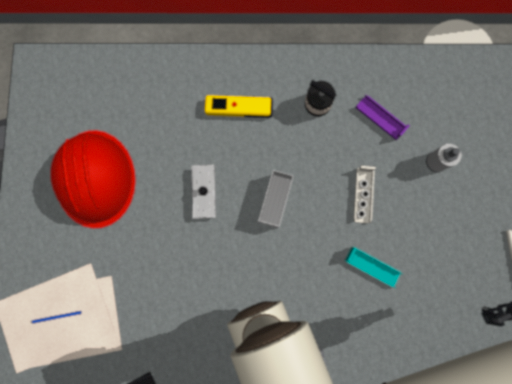

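View pics/sc0.png

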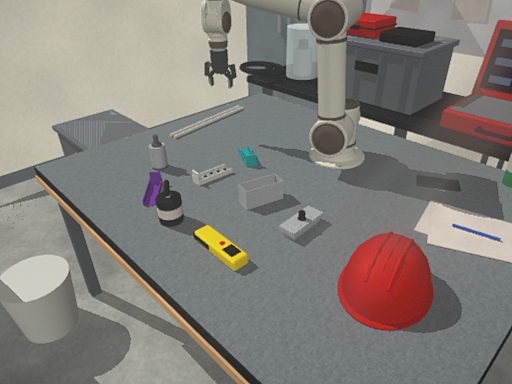

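```bash
python3 - <<'E'
from h import *
z={'tin':0,'inner_lid_rim':.027,'outer_lid_knob':.057,'tray_grip':.038,'tray_lip':0,'weight':0,'detector':0,'core_bit':0,'helmet':0}
uv={'tin':(276.3,201.6),'inner_lid_rim':(203.8,189.9),'outer_lid_knob':(201.5,189.9),'tray_grip':(368.4,168),'tray_lip':(363.9,222.5),'weight':(314.3,102.4),'detector':(237.7,109),'core_bit':(437,158.8),'helmet':(93.3,176.6)}
us={'tin':(259.3,198.5),'inner_lid_rim':(303.8,217.9),'outer_lid_knob':(298.1,213.7),'tray_grip':(194,175.8),'tray_lip':(227.9,171.3)}
for k in uv: print(k,ray('top',uv[k],z[k]).round(3), ray('scene',us[k],z[k]).round(3) if k in us else '')
c=bot.get_calibration('wrist');print(np.array(c['T_tool_cam']).round(3),c['intrinsics'])
im=cv2.imread('pics/top0.png')[80:300,180:460]
cv2.imwrite('pics/crop0.png',cv2.resize(im,None,fx=2.8,fy=2.7,interpolation=cv2.INTER_CUBIC))
E
```

```text
tin [0.474 0.014 0.   ] [0.475 0.009 0.   ]
inner_lid_rim [0.504 0.228 0.027] [0.482 0.225 0.027]
outer_lid_knob [0.5   0.23  0.057] [0.51  0.223 0.057]
tray_grip [ 0.57  -0.253  0.038] [ 0.581 -0.241  0.038]
tray_lip [ 0.414 -0.244  0.   ] [ 0.424 -0.228  0.   ]
weight [ 0.781 -0.101  0.   ] 
detector [0.759 0.134 0.   ] 
core_bit [ 0.607 -0.468  0.   ] 
helmet [0.545 0.567 0.   ] 
[[ 0.    -0.963 -0.269  0.069]
 [ 1.     0.    -0.001  0.001]
 [ 0.001 -0.269  0.963 -0.144]
 [ 0.     0.     0.     1.   ]] [[270.83342264   0.         252.2636902 ]
 [  0.         270.83342264 189.80226304]
 [  0.           0.           1.        ]]
```

View pics/crop0.png

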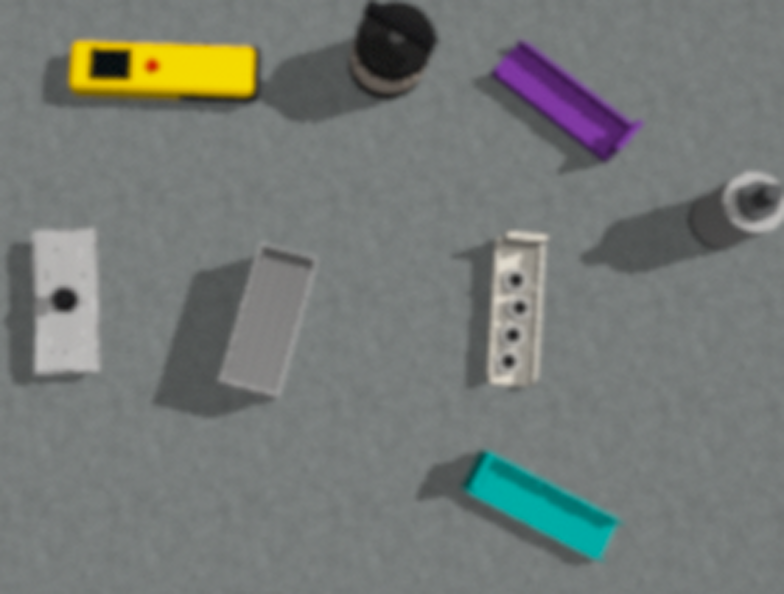

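The white tray with the four nuts, at about (365,195) in the top view, is the one meant. The purple (381,117) and turquoise (373,267) ones are empty look-alikes. The tin is at (276,200), the nested lids at (203,190) and the bystanders are clear.

```bash
cat >> h.py <<'E'
def pose():
    o=bot.get_obs(); return np.array(o['ee_pos']),R.from_euler('xyz',o['tcp_rot'],degrees=True)
def plan(p,yaw,n,tilt=0):
    """n rows from the present pose to p; tool down at yaw, then tilted about tool x by tilt deg"""
    p0,r0=pose(); r1=R.from_euler('z',yaw,degrees=True)*R.from_euler('x',180,degrees=True)*R.from_euler('x',tilt,degrees=True)
    rv=(r0.inv()*r1).as_rotvec()/n; r=r0
    for i in range(n):
        print((r.inv().apply((np.array(p)-p0)/n)*100).round(2),rv.round(4)); r=r*R.from_rotvec(rv)
def st():
    o=bot.get_obs(); print('t',round(o['time'],2),'p',np.round(o['ee_pos'],4),'rpy',np.round(o['tcp_rot'],2),'F',np.round(o['wrist_force'],1),'op',round(o['opening'],4),'q',np.round(o['q'],0))
E
python3 - <<'E'
from h import *
plan([.56,-.25,.18],86.7,13)
E
```

```text
[ 3.23 -0.8   0.39] [-0.    -0.    -0.086]
[ 3.29 -0.52  0.39] [-0.    -0.    -0.086]
[ 3.32 -0.23  0.39] [-0.    -0.    -0.086]
[3.33 0.06 0.39] [-0.    -0.    -0.086]
[3.31 0.34 0.39] [-0.    -0.    -0.086]
[3.27 0.62 0.39] [-0.    -0.    -0.086]
[3.21 0.9  0.39] [-0.    -0.    -0.086]
[3.12 1.17 0.39] [-0.    -0.    -0.086]
[3.   1.44 0.39] [-0.    -0.    -0.086]
[2.87 1.69 0.39] [-0.    -0.    -0.086]
[2.71 1.93 0.39] [-0.    -0.    -0.086]
[2.54 2.16 0.39] [-0.    -0.    -0.086]
[2.34 2.37 0.39] [-0.    -0.    -0.086]
```

```bash
python3 -m pendant '[[[3.2,-0.8,0.4,0,0,-0.086,100],[3.3,-0.5,0.4,0,0,-0.086,100],[3.3,-0.2,0.4,0,0,-0.086,100],[3.3,0.1,0.4,0,0,-0.086,100],[3.3,0.3,0.4,0,0,-0.086,100]]]' 40
python3 -m pendant '[[[3.3,0.6,0.4,0,0,-0.086,100],[3.2,0.9,0.4,0,0,-0.086,100],[3.1,1.2,0.4,0,0,-0.086,100],[3.0,1.4,0.4,0,0,-0.086,100],[2.9,1.7,0.4,0,0,-0.086,100]]]'
python3 -m pendant '[[[2.7,1.9,0.4,0,0,-0.086,100],[2.5,2.2,0.4,0,0,-0.086,100],[2.3,2.4,0.4,0,0,-0.086,100],[0,0,0,0,0,0,60]]]'
python3 - <<'E'
from h import *
st()
snap('wrist','w1.png')
K,T=cam('wrist'); print(T.round(3)[:3,3])
z={'tin':0,'tray_grip':.038,'tray_lip':0,'nut0_centre':.0095,'tray':0,'weight':0}
for t in z: print(t,[(np.round(m['uv'],1).tolist(),round(m['confidence'],2),ray('wrist',m['uv'],z[t]).round(4)[:2]) for m in bot.mark_of('wrist',t)[:5]])
E
```

```text
time: 1.62
ee_pos: [0.3452, -0.4096, 0.2108]
tcp_rot: [179.9, 0.1, 47.6]
wrist_force: [0.4, -0.5, 0.5]
opening: 0.0855
time: 2.03
ee_pos: [0.4833, -0.3023, 0.1902]
tcp_rot: [179.9, 0.2, 73.5]
wrist_force: [0.4, -0.5, 0.3]
opening: 0.0856
time: 2.37
ee_pos: [0.5689, -0.2336, 0.1759]
tcp_rot: [179.9, 0.1, 89.6]
wrist_force: [0.1, -0.8, -0.6]
opening: 0.0756
t 2.37 p [ 0.5689 -0.2336  0.1759] rpy [1.7993e+02 1.4000e-01 8.9580e+01] F [ 0.1 -0.8 -0.6] op 0.0756 q [-22.  13.  13.  90.  -0.  68.]
[ 0.569 -0.167  0.32 ]
tin []
tray_grip [([253.0, 194.5], 0.8, array([ 0.5673, -0.254 ])), ([10.3, 153.0], 0.72, array([ 0.3149, -0.2044])), ([169.1, 180.2], 0.61, array([ 0.4775, -0.2364])), ([215.7, 184.6], 0.21, array([ 0.5272, -0.2421]))]
tray_lip [([432.9, 177.2], 0.91, array([ 0.7863, -0.2482])), ([166.7, 183.4], 0.71, array([ 0.4617, -0.2501])), ([10.1, 253.6], 0.67, array([ 0.2456, -0.3416])), ([124.5, 178.5], 0.59, array([ 0.411, -0.243]))]
nut0_centre [([139.0, 175.4], 0.59, array([ 0.433 , -0.2377])), ([167.1, 182.0], 0.59, array([ 0.4652, -0.2464]))]
tray [([379.8, 222.1], 0.94, array([ 0.7282, -0.3069])), ([191.4, 180.1], 0.79, array([ 0.4919, -0.2471])), ([21.2, 197.5], 0.78, array([ 0.2792, -0.2652])), ([165.8, 182.1], 0.22, array([ 0.4605, -0.249 ]))]
weight [([251.1, 193.8], 0.7, array([ 0.5644, -0.266 ])), ([443.6, 62.1], 0.56, array([ 0.7772, -0.1203]))]
```

View pics/w1.png

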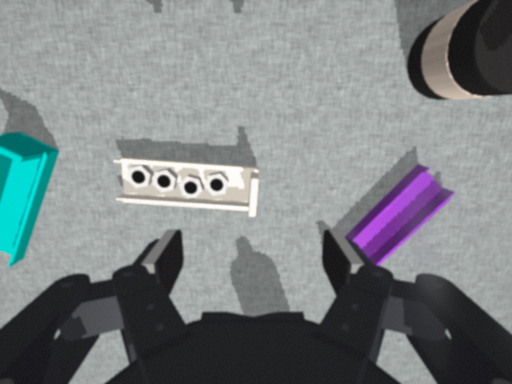

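The wrist view shows the white tray with all four nuts. Its plate is at (253,194) and its lip at (124,179), 156 mm apart as specified, so the tray is confirmed. Next I align over the plate and go down.

```bash
python3 -m pendant '[[[-2.0,-0.2,2,0,0,0.063,35],[0,0,2,0,0,0,35],[0,0,2,0,0,0,35],[0,0,0,0,0,0,35]]]' 60
python3 - <<'E'
from h import *
st(); plan([.567,-.254,.022],86,6)
snap('wrist','w2.png')
z={'tray_grip':.038,'tray_lip':0}
for t in z: print(t,[(np.round(m['uv'],1).tolist(),round(m['confidence'],2),ray('wrist',m['uv'],z[t]).round(4)[:2]) for m in bot.mark_of('wrist',t)[:5]])
E
```

```text
time: 3.05
ee_pos: [0.5614, -0.2631, 0.1199]
tcp_rot: [179.5, 0.4, 84.8]
wrist_force: [-1.0, 0.0, -0.6]
opening: 0.0301
t 3.05 p [ 0.5614 -0.2631  0.1199] rpy [179.51   0.37  84.75] F [-1.   0.  -0.6] op 0.0301 q [-25.  13.   7.  83.  -0.  70.]
[0.17 0.07 1.63] [ 0.0014  0.0011 -0.0036]
[0.17 0.07 1.63] [ 0.0014  0.0011 -0.0036]
[0.17 0.07 1.63] [ 0.0014  0.0011 -0.0036]
[0.16 0.07 1.63] [ 0.0014  0.0011 -0.0036]
[0.16 0.08 1.63] [ 0.0014  0.0011 -0.0036]
[0.16 0.08 1.63] [ 0.0014  0.0011 -0.0036]
tray_grip [([260.7, 180.3], 0.77, array([ 0.5731, -0.2521])), ([185.7, 175.1], 0.72, array([ 0.509 , -0.2414])), ([390.5, 279.8], 0.56, array([ 0.6915, -0.3641]))]
tray_lip [([99.2, 169.7], 0.86, array([ 0.4149, -0.236 ])), ([477.7, 138.8], 0.78, array([ 0.7917, -0.2399]))]
```

```bash
python3 -m pendant '[[[0.6,0.5,1,0.004,0.004,-0.01,35],[0.4,0.4,2,0.002,0.002,0,35],[0,0,2,0,0,0,35],[0,0,2,0,0,0,35],[0,0,0.5,0,0,0,35]]]'
python3 - <<'E'
from h import *
st(); plan([.571,-.253,.022],86,1)
E
```

```text
time: 3.62
ee_pos: [0.5799, -0.2543, 0.0555]
tcp_rot: [178.8, 0.3, 85.6]
wrist_force: [-0.7, -0.5, -0.4]
opening: 0.0301
t 3.62 p [ 0.5799 -0.2543  0.0555] rpy [178.8    0.32  85.56] F [-0.7 -0.5 -0.4] op 0.0301 q [-24.  15.   2.  76.   0.  71.]
[ 0.08 -0.97  3.33] [ 0.0209  0.0057 -0.0077]
```

```bash
python3 -m pendant '[[[0.1,-0.9,0.3,0.02,0.006,-0.008,35],[0,0,0,0,0,0,35]]]'
python3 - <<'E'
from h import *
st(); plan([.571,-.253,.022],86,1)
E
```

```text
time: 3.78
ee_pos: [0.5707, -0.2516, 0.0521]
tcp_rot: [-179.9, -0.1, 86.2]
wrist_force: [-0.0, 0.4, -0.6]
opening: 0.0298
t 3.78 p [ 0.5707 -0.2516  0.0521] rpy [-1.799e+02 -8.000e-02  8.615e+01] F [-0.   0.4 -0.6] op 0.0298 q [-24.  15.   2.  77.   0.  70.]
[-0.14  0.04  3.01] [-0.0017 -0.0013  0.0026]
```

```bash
python3 -m pendant '[[[-0.1,0,1,0,0,0,35],[0,-0.1,1,0,0,0,35],[0,-0.1,0.8,0,0,0,35],[0,0,0,0,0,0,35]]]'
python3 - <<'E'
from h import *
st(); plan([.571,-.253,.022],86,1)
snap('wrist','w3.png')
E
```

```text
time: 4.12
ee_pos: [0.5702, -0.2531, 0.0252]
tcp_rot: [179.9, 0.0, 86.2]
wrist_force: [-0.6, 1.1, -0.5]
opening: 0.03
t 4.12 p [ 0.5702 -0.2531  0.0252] rpy [1.7985e+02 1.0000e-02 8.6180e+01] F [-0.6  1.1 -0.5] op 0.03 q [-24.  16.  -0.  74.   0.  70.]
[0.02 0.08 0.32] [0.0026 0.0001 0.0031]
```

View pics/w3.png

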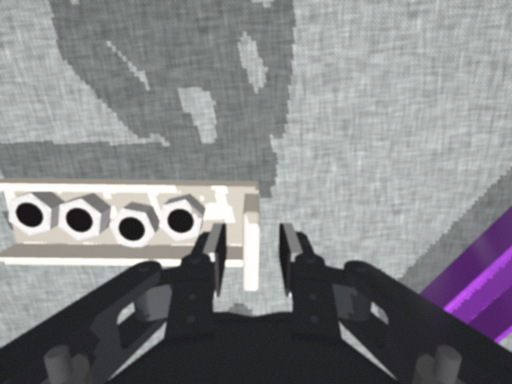

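The plate at (252,240) stands between the fingers, slightly nearer the left one, and the nuts are clear. I close the gripper.

```bash
python3 -m pendant '[[[0,0,0.2,0,0,0,0],[0,0,0,0,0,0,0],[0,0,0,0,0,0,0],[0,0,0,0,0,0,0],[0,0,0,0,0,0,0]]]' 80
python3 -m pendant '[[[0,0,0,0,0,0,0],[0,0,-1,0,0,0,0],[0,0,-1,0,0,0,0],[0,0,-1.5,0,0,0,0],[0,0,-1.5,0,0,0,0]]]' 80
python3 - <<'E'
from h import *
st(); snap('scene','sc2.png');snap('top','top2.png')
for t in ['tin','tray_lip','tray_grip']: print(t,[(np.round(m['uv'],1).tolist(),round(m['confidence'],2)) for m in bot.mark_of('top',t)[:4]])
E
```

```text
time: 4.58
ee_pos: [0.5706, -0.2534, 0.0246]
tcp_rot: [179.8, 0.0, 86.2]
wrist_force: [-0.6, 0.3, -3.0]
opening: 0.0066
time: 5.0
ee_pos: [0.5687, -0.2525, 0.0745]
tcp_rot: [-179.9, -0.1, 86.2]
wrist_force: [1.0, 0.2, -3.4]
opening: 0.0067
t 5.0 p [ 0.5687 -0.2525  0.0745] rpy [-1.7991e+02 -9.0000e-02  8.6160e+01] F [ 1.   0.2 -3.4] op 0.0067 q [-24.  15.   4.  79.   0.  70.]
tin []
tray_lip [([359.7, 99.0], 0.88), ([92.0, 174.9], 0.34)]
tray_grip [([370.7, 164.8], 0.58)]
```

```bash
python3 -m pendant '[[[1.5,0.3,-2.5,0,0,0,0],[2.5,0.3,-2.5,0,0,0,0],[3,0.3,-2.5,0,0,0,0],[3,0.3,-2,0,0,0,0],[2,0.2,-1,0,0,0,0]]]'
python3 -m pendant '[[[0,0,0,0,0,0,0],[0,0,0,0,0,0,0]]]'
python3 - <<'E'
from h import *
st(); snap('wrist','w4.png')
for t,z in {'tin':0,'tray_lip':.17,'tray_grip':.21}.items(): print(t,[(np.round(m['uv'],1).tolist(),round(m['confidence'],2),ray('wrist',m['uv'],z).round(4)[:2]) for m in bot.mark_of('wrist',t)[:4]])
for m in bot.masks_of('wrist','tin')[:2]: print(m['extent'],m['confidence'],m['pixels'].sum())
E
```

```text
time: 5.67
ee_pos: [0.5872, -0.1331, 0.1715]
tcp_rot: [-179.0, -0.3, 85.7]
wrist_force: [0.1, 0.7, -2.3]
opening: 0.0065
time: 5.83
ee_pos: [0.5884, -0.129, 0.1728]
tcp_rot: [-179.1, -0.3, 86.0]
wrist_force: [-0.6, 0.2, -3.4]
opening: 0.0067
t 5.83 p [ 0.5884 -0.129   0.1728] rpy [-179.14   -0.33   85.98] F [-0.6  0.2 -3.4] op 0.0067 q [-12.  12.  12.  90.   0.  82.]
tin [([142.8, 45.0], 0.92, array([0.4802, 0.0181]))]
tray_lip [([27.5, 332.2], 0.8, array([ 0.435 , -0.1906])), ([17.5, 213.4], 0.57, array([ 0.4536, -0.1081]))]
tray_grip [([28.0, 256.8], 0.63, array([ 0.491 , -0.1164])), ([248.2, 241.7], 0.58, array([ 0.5886, -0.1154]))]
[6.6, 0.0, 215.0, 91.8] 0.68 14239
```

View pics/w4.png

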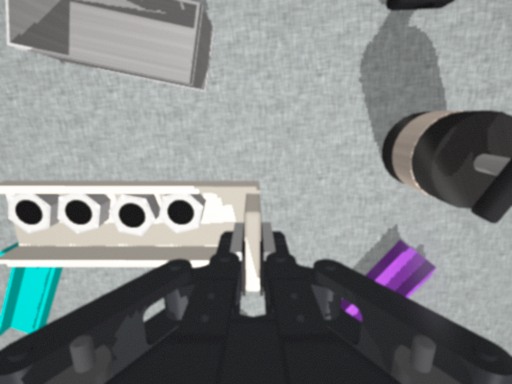

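```bash
python3 -m pendant '[[[1.5,0.3,-0.5,-0.01,0,0,0],[2,0.2,-0.8,0,0,0,0],[2,0.2,-0.8,0,0,0,0],[1,0,-0.3,0,0,0,0],[0,0,0,0,0,0,0]]]'
python3 -m pendant '[[[0,0,0,0,0,0,0],[0,0,0,0,0,0,0]]]'
python3 - <<'E'
from h import *
st(); im=snap('wrist','w5.png')
for t,z in {'tin':0,'tray_lip':.17}.items(): print(t,[(np.round(m['uv'],1).tolist(),round(m['confidence'],2),ray('wrist',m['uv'],z).round(4)[:2]) for m in bot.mark_of('wrist',t)[:4]])
for m in bot.masks_of('wrist','tin')[:2]: print(m['extent'],m['confidence'],m['pixels'].sum())
np.save('m5.npy',bot.masks_of('wrist','tin')[0]['pixels'])
K,T=cam('wrist'); np.savez('c5.npz',K=K,T=T)
E
```

```text
time: 6.5
ee_pos: [0.599, -0.0667, 0.1944]
tcp_rot: [-179.4, -0.4, 85.4]
wrist_force: [-0.8, -0.8, -2.9]
opening: 0.0065
time: 6.67
ee_pos: [0.5989, -0.067, 0.1939]
tcp_rot: [-179.4, -0.3, 85.4]
wrist_force: [0.1, 0.1, -3.1]
opening: 0.0068
t 6.67 p [ 0.5989 -0.067   0.1939] rpy [-179.42   -0.34   85.44] F [ 0.1  0.1 -3.1] op 0.0068 q [-7. 12. 14. 92.  0. 88.]
tin [([145.0, 109.3], 0.89, array([0.4754, 0.0178])), ([137.4, 210.9], 0.32, array([ 0.4415, -0.1091]))]
tray_lip [([15.3, 216.6], 0.87, array([ 0.4423, -0.0522]))]
[34.2, 57.9, 212.5, 154.2] 0.59 11689
```

View pics/w5.png

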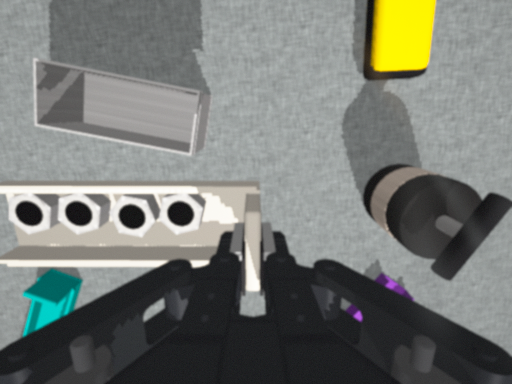

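The tin's top rim shows corners near (35,58), (203,92), (191,155) and (36,127). The tray with its nuts is below it, held firmly. I fit a box silhouette to the mask and check it against those corners.

```bash
cat >> h.py <<'E'
from scipy.optimize import minimize
def fit(mask,K,T,box,x0):
    """silhouette fit of boxes [(L,W,z0,z1)] to a mask -> x,y,yaw(deg),IoU"""
    def cost(v):
        c,s=np.cos(np.radians(v[2]*100)),np.sin(np.radians(v[2]*100)); m=np.zeros(mask.shape,np.uint8)
        for L,W,a,b in box:
            P=np.array([[v[0]+c*i*L/2-s*j*W/2,v[1]+s*i*L/2+c*j*W/2,z] for i in(-1,1) for j in(-1,1) for z in(a,b)])
            q=(P-T[:3,3])@T[:3,:3]@K.T; q=(q[:,:2]/q[:,2:]).astype(np.float32)
            cv2.fillConvexPoly(m,cv2.convexHull((q*16).round().astype(np.int32)),1,shift=4)
        return 1-(m&mask).sum()/(m|mask).sum()
    v=np.array([x0[0],x0[1],x0[2]/100])
    for d in(.02,.008,.003):
        r=minimize(cost,v,method='Nelder-Mead',options=dict(initial_simplex=np.vstack([v,v+np.eye(3)*d]),xatol=1e-5,fatol=1e-5)); v=r.x
    return [*v[:2].round(4),round(v[2]*100,2),round(1-r.fun,3)]
E
python3 - <<'E'
from h import *
c=np.load('c5.npz'); K,T=c['K'],c['T']; m=np.load('m5.npy').astype(np.uint8)
print(fit(m,K,T,[(.15,.06,0,.075)],[.475,.012,-13]))
P=[]
for u in [(35,58),(203,92),(191,155),(36,127)]:
    d=T[:3,:3]@np.linalg.solve(K,[*u,1]); P.append(T[:3,3]+d*(.075-T[2,3])/d[2])
P=np.array(P)[:,:2]; print(P.round(4),P.mean(0)); 
for a,b in((0,1),(3,2),(0,3),(1,2)): d=P[b]-P[a]; print(np.hypot(*d).round(4),np.degrees(np.arctan2(d[1],d[0])).round(1))
E
```

```text
[np.float64(0.4773), np.float64(0.0172), np.float64(-15.39), np.float64(0.992)]
[[ 0.4142  0.0653]
 [ 0.5606  0.0246]
 [ 0.5415 -0.032 ]
 [ 0.3975  0.0062]] [0.47844483 0.01602575]
0.152 -15.5
0.1489 -14.9
0.0613 -105.7
0.0597 -108.6
```

```bash
python3 - <<'E'
from h import *
plan([.6713,-.0366,.165],74.6,5)
E
```

```text
[0.72 1.4  0.57] [-0.0022 -0.001   0.0377]
[0.78 1.37 0.57] [-0.0022 -0.001   0.0377]
[0.83 1.34 0.57] [-0.0022 -0.001   0.0377]
[0.88 1.31 0.58] [-0.0022 -0.001   0.0377]
[0.93 1.27 0.58] [-0.0022 -0.001   0.0377]
```

```bash
python3 -m pendant '[[[0.7,1.4,0.6,-0.002,-0.001,0.04,0],[0.8,1.4,0.6,-0.002,-0.001,0.04,0],[0.8,1.3,0.6,-0.002,-0.001,0.04,0],[0.9,1.3,0.5,-0.002,-0.001,0.04,0],[0.7,1,0.3,0,0,0.02,0]]]'
python3 -m pendant '[[[0,0,0,0,0,0,0]]]'
python3 - <<'E'
from h import *
st(); plan([.6713,-.0366,.12],74.6,3)
E
```

```text
time: 7.33
ee_pos: [0.6692, -0.0413, 0.1686]
tcp_rot: [-180.0, -0.0, 74.4]
wrist_force: [0.4, -0.2, -3.2]
opening: 0.0066
time: 7.42
ee_pos: [0.6703, -0.0409, 0.1668]
tcp_rot: [-179.9, -0.0, 74.3]
wrist_force: [0.4, 0.0, -3.9]
opening: 0.0065
t 7.42 p [ 0.6703 -0.0409  0.1668] rpy [-1.7992e+02 -2.0000e-02  7.4330e+01] F [ 0.4  0.  -3.9] op 0.0065 q [ -4.  22.  23.  91.   0. 102.]
[ 0.15 -0.    1.56] [-0.0005 -0.0001 -0.0016]
[ 0.15 -0.01  1.56] [-0.0005 -0.0001 -0.0016]
[ 0.15 -0.01  1.56] [-0.0005 -0.0001 -0.0016]
```

```bash
python3 -m pendant '[[[0.2,0,1.4,0,0,0,0],[0.2,0,1.5,0,0,0,0],[0.1,-0.1,1.2,0,0,0,0],[0,0,0,0,0,0,0]]]'
python3 - <<'E'
from h import *
st(); plan([.6713,-.0366,.118],74.6,1)
E
python3 -m pendant '[[[0,-0.2,-1.2,-0.08,0,0,0],[0,-0.2,-1.2,-0.08,0,0,0],[0,-0.2,-1.2,-0.08,0,0,0],[0,-0.2,-1.2,-0.08,0,0,0]]]'
python3 - <<'E'
from h import *
st()
p,r=pose(); print('lip',(p+r.apply([0,-.156,.0245])).round(4)); 
E
```

```text
time: 7.75
ee_pos: [0.67, -0.0374, 0.1243]
tcp_rot: [-179.9, 0.0, 74.4]
wrist_force: [-0.5, 0.1, -4.4]
opening: 0.0067
t 7.75 p [ 0.67   -0.0374  0.1243] rpy [-1.7989e+02  3.0000e-02  7.4420e+01] F [-0.5  0.1 -4.4] op 0.0067 q [ -3.  21.  17.  86.  -0. 102.]
[0.11 0.11 0.63] [-0.002   0.0005 -0.0031]
time: 8.08
ee_pos: [0.6561, -0.0368, 0.1633]
tcp_rot: [162.1, 0.3, 74.3]
wrist_force: [-0.9, -0.0, -1.8]
opening: 0.0066
t 8.08 p [ 0.6561 -0.0368  0.1633] rpy [162.1    0.29  74.34] F [-0.9 -0.  -1.8] op 0.0066 q [ -1.   1.  -4.  68.  -5. 104.]
lip [0.5203 0.0009 0.0921]
```

```bash
python3 -m pendant '[[[0.2,-0.2,-1.2,-0.08,0,0,0],[0.2,-0.2,-1.2,-0.08,0,0,0],[0,0,0,0,0,0,0],[0,0,0,0,0,0,0]]]'
python3 - <<'E'
from h import *
st()
p,r=pose(); print('lip',(p+r.apply([0,-.156,.0245])).round(4)); 
snap('top','top3.png')
E
```

```text
time: 8.42
ee_pos: [0.6405, -0.0308, 0.1909]
tcp_rot: [152.1, 0.3, 74.4]
wrist_force: [0.6, 0.6, -2.6]
opening: 0.0064
t 8.42 p [ 0.6405 -0.0308  0.1909] rpy [152.06   0.28  74.37] F [ 0.6  0.6 -2.6] op 0.0064 q [  1. -10. -14.  59.  -8. 104.]
lip [0.5187 0.0028 0.0962]
```

```bash
python3 -m pendant '[[[0.1,-0.1,-0.9,-0.07,0,0,0],[0.1,-0.1,-0.9,-0.07,0,0,0],[0,0,0,0,0,0,0],[0,0,0,0,0,0,0],[0,0,0,0,0,0,0]]]'
python3 -m pendant '[[[0,0,0,0,0,0,0],[0,0,0,0,0,0,0],[0,0,0,0,0,0,0]]]'
python3 - <<'E'
from h import *
st()
p,r=pose(); print('lip',(p+r.apply([0,-.156,.0245])).round(4)); 
a=snap('wrist','w6.png'); b=snap('top','top4.png')
cv2.imwrite('pics/v6.png',np.hstack([cv2.resize(a,(400,300)),cv2.resize(b[140:260,220:380],(400,300),interpolation=cv2.INTER_CUBIC)])[:,:,::-1])
E
```

```text
time: 8.88
ee_pos: [0.6336, -0.0278, 0.2055]
tcp_rot: [144.4, 0.4, 74.3]
wrist_force: [-0.6, 0.4, -0.6]
opening: 0.0066
time: 9.13
ee_pos: [0.6358, -0.0286, 0.2056]
tcp_rot: [144.7, 0.4, 74.2]
wrist_force: [-1.1, -0.2, -1.5]
opening: 0.0066
t 9.13 p [ 0.6358 -0.0286  0.2056] rpy [144.71   0.41  74.23] F [-1.1 -0.2 -1.5] op 0.0066 q [  2. -17. -21.  52. -11. 105.]
lip [0.5266 0.0014 0.0955]
```

View pics/v6.png

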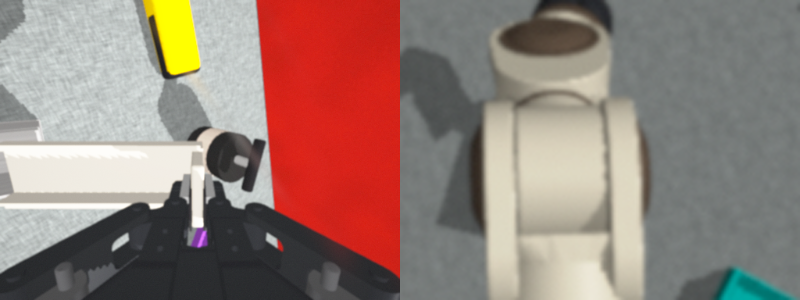

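The visible tray channel is empty and the wrist force fell by about the weight of four nuts. I level the tray, check the tin from above and return the tray.

```bash
python3 -m pendant '[[[0,0.4,-0.4,0.1,0,0,0],[-0.2,0.3,-0.5,0.1,0,0,0],[-0.5,0.2,-0.5,0.1,0,0,0],[-0.5,0.1,-0.5,0.1,0,0,0],[-0.5,0,-0.4,0.1,0,0,0]]]'
python3 -m pendant '[[[-1,0,0,0.1,0,0,0],[-1.5,0,0,0.02,0,0,0]]]'
python3 - <<'E'
from h import *
st(); plan([.58,-.10,.21],86,4)
E
```

```text
time: 9.65
ee_pos: [0.6216, -0.0432, 0.2232]
tcp_rot: [175.1, 0.5, 74.4]
wrist_force: [1.5, 0.9, -0.9]
opening: 0.0067
time: 9.82
ee_pos: [0.6171, -0.0671, 0.2216]
tcp_rot: [-177.4, 0.4, 74.4]
wrist_force: [1.0, -0.3, -3.5]
opening: 0.0067
t 9.82 p [ 0.6171 -0.0671  0.2216] rpy [-177.36    0.45   74.42] F [ 1.  -0.3 -3.5] op 0.0067 q [-6. 18. 24. 99. -0. 99.]
[-1.04 -0.66  0.33] [-0.0117  0.0008 -0.0506]
[-1.   -0.71  0.32] [-0.0117  0.0008 -0.0506]
[-0.97 -0.77  0.31] [-0.0117  0.0008 -0.0506]
[-0.93 -0.82  0.3 ] [-0.0117  0.0008 -0.0506]
```

```bash
python3 -m pendant '[[[-1,-0.7,0.3,-0.012,0,-0.05,0],[-1,-0.7,0.3,-0.012,0,-0.05,0],[-1,-0.8,0.3,-0.012,0,-0.05,0],[-0.8,-0.7,0.2,-0.01,0,-0.05,0],[0,0,0,0,0,0,0]]]'
python3 -m pendant '[[[0,0,0,0,0,0,0],[0,0,0,0,0,0,0]]]'
python3 - <<'E'
from h import *
st(); im=snap('wrist','w7.png')
for t in ['nut0_centre','nut1_centre']: print(t,[(np.round(m['uv'],1).tolist(),round(m['confidence'],2),ray('wrist',m['uv'],.01).round(4)[:2]) for m in bot.mark_of('wrist',t)[:6]])
mm=bot.masks_of('wrist','tin'); K,T=cam('wrist')
for m in mm[:2]: print(m['extent'],m['confidence'],fit(m['pixels'].astype(np.uint8),K,T,[(.15,.06,0,.075)],[.4775,.0168,-15]))
plan([.5707,-.2534,.09],86,5)
E
```

```text
time: 10.23
ee_pos: [0.5838, -0.1038, 0.2054]
tcp_rot: [-179.5, 0.2, 86.2]
wrist_force: [-0.9, 0.7, -0.9]
opening: 0.0068
time: 10.4
ee_pos: [0.5843, -0.1039, 0.2055]
tcp_rot: [-179.5, 0.2, 86.0]
wrist_force: [0.5, 0.1, -1.1]
opening: 0.0066
t 10.4 p [ 0.5843 -0.1039  0.2055] rpy [-1.7953e+02  1.5000e-01  8.6020e+01] F [ 0.5  0.1 -1.1] op 0.0066 q [-10.  11.  14.  93.  -0.  84.]
nut0_centre [([138.9, 60.5], 0.95, array([0.4626, 0.032 ])), ([136.7, 214.0], 0.67, array([ 0.4254, -0.1539]))]
nut1_centre [([105.0, 53.0], 0.71, array([0.4252, 0.0424]))]
[45.3, 8.4, 222.8, 113.7] 0.68 [np.float64(0.4775), np.float64(0.0173), np.float64(-15.33), np.float64(0.86)]
[-3.   -0.05  2.32] [-0.0016  0.0006  0.0004]
[-3.   -0.05  2.32] [-0.0016  0.0006  0.0004]
[-3.   -0.06  2.31] [-0.0016  0.0006  0.0004]
[-3.01 -0.06  2.31] [-0.0016  0.0006  0.0004]
[-3.01 -0.06  2.31] [-0.0016  0.0006  0.0004]
```

View pics/w7.png

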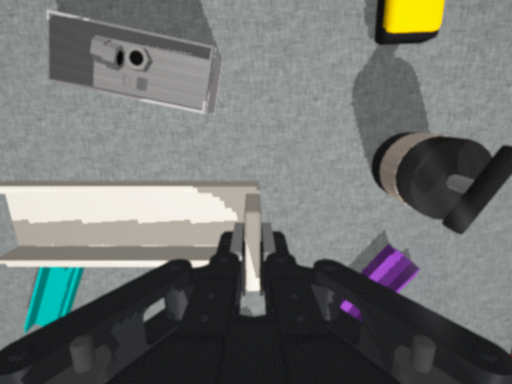

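The tray is empty and the tin still stands where it was, with nuts visible in it around (105–138,55). I count them later from above. Next I set the tray down at its old place.

```bash
python3 -m pendant '[[[-2.8,0,2.1,0,0,0,0],[-3,-0.1,2.2,0,0,0,0],[-3,-0.1,2.2,0,0,0,0],[-3,-0.1,2.2,0,0,0,0],[-2,0,1.5,0,0,0,0]]]'
python3 -m pendant '[[[0,0,0,0,0,0,0]]]'
python3 - <<'E'
from h import *
st(); plan([.5707,-.2534,.027],86,4)
E
```

```text
time: 11.02
ee_pos: [0.5764, -0.2406, 0.1055]
tcp_rot: [179.9, 0.2, 86.6]
wrist_force: [0.4, -0.1, -1.6]
opening: 0.007
time: 11.1
ee_pos: [0.5749, -0.2432, 0.1016]
tcp_rot: [-179.9, 0.1, 86.4]
wrist_force: [-0.1, 0.9, -2.5]
opening: 0.0069
t 11.1 p [ 0.5749 -0.2432  0.1016] rpy [-1.7985e+02  1.4000e-01  8.6420e+01] F [-0.1  0.9 -2.5] op 0.0069 q [-23.  15.   7.  82.  -0.  71.]
[-0.26 -0.08  1.87] [-0.0006  0.0006  0.0018]
[-0.26 -0.08  1.87] [-0.0006  0.0006  0.0018]
[-0.26 -0.08  1.87] [-0.0006  0.0006  0.0018]
[-0.26 -0.09  1.87] [-0.0006  0.0006  0.0018]
```

```bash
python3 -m pendant '[[[-0.2,-0.1,1.7,0,0,0,0],[-0.2,-0.1,1.8,0,0,0,0],[-0.2,-0.1,1.6,0,0,0,0],[0,-0.1,1,0,0,0,0],[0,0,0,0,0,0,0]]]'
python3 - <<'E'
from h import *
st(); plan([.5707,-.2534,.0245],86,2)
E
```

```text
time: 11.52
ee_pos: [0.5716, -0.2488, 0.0388]
tcp_rot: [-179.9, 0.1, 86.2]
wrist_force: [0.0, 0.3, -2.1]
opening: 0.0068
t 11.52 p [ 0.5716 -0.2488  0.0388] rpy [-1.7987e+02  9.0000e-02  8.6250e+01] F [ 0.   0.3 -2.1] op 0.0068 q [-23.  16.   1.  75.  -0.  70.]
[-0.23 -0.03  0.72] [-0.0011  0.0008  0.0022]
[-0.23 -0.03  0.72] [-0.0011  0.0008  0.0022]
```

```bash
python3 -m pendant '[[[0,0,0.7,0,0,0,0],[0,0,0.6,0,0,0,0],[0,0,0.1,0,0,0,0],[0,0,0,0,0,0,0]]]'
```

```text
time: 11.85
ee_pos: [0.5734, -0.2475, 0.0262]
tcp_rot: [180.0, 0.1, 86.3]
wrist_force: [-1.1, -0.1, -1.4]
opening: 0.0063
```

```bash
python3 -m pendant '[[[0,0,0.2,0,0,0,0],[0,0,0.2,0,0,0,0],[0,0,0,0,0,0,0]]]'
```

```text
time: 12.1
ee_pos: [0.5747, -0.2478, 0.0249]
tcp_rot: [179.8, 0.2, 86.4]
wrist_force: [0.2, -0.4, -2.2]
opening: 0.007
```

```bash
python3 -m pendant '[[[0,-0.1,0.3,0,0,0,0],[0,0,0,0,0,0,0],[0,0,0,0,0,0,0]]]'
python3 -m pendant '[[[0,0,0,0,0,0,25],[0,0,0,0,0,0,25],[0,0,0,0,0,0,25],[0,0,0,0,0,0,25]]]'
python3 -m pendant '[[[0,0,-1,0,0,0,25],[0,0,-2,0,0,0,25],[0,0,-2.5,0,0,0,25],[0,0,-3,0,0,0,25],[0,0,-3,0,0,0,25]]]'
python3 - <<'E'
from h import *
st(); plan([.49,.10,.20],0,14)
E
```

```text
time: 12.35
ee_pos: [0.5755, -0.2484, 0.0258]
tcp_rot: [179.5, 0.3, 86.4]
wrist_force: [-0.2, 0.7, -2.1]
opening: 0.0064
time: 12.68
ee_pos: [0.5757, -0.2486, 0.0258]
tcp_rot: [179.4, 0.3, 86.3]
wrist_force: [-0.4, -0.3, 0.0]
opening: 0.0214
time: 13.1
ee_pos: [0.5707, -0.2463, 0.1384]
tcp_rot: [-179.8, 0.1, 86.3]
wrist_force: [1.3, -0.5, 0.9]
opening: 0.0215
t 13.1 p [ 0.5707 -0.2463  0.1384] rpy [-1.7982e+02  5.0000e-02  8.6340e+01] F [ 1.3 -0.5  0.9] op 0.0215 q [-23.  14.  10.  86.  -0.  70.]
[ 2.43 -0.73 -0.44] [-1.000e-04  2.000e-04  1.076e-01]
[ 2.34 -0.99 -0.44] [-1.000e-04  2.000e-04  1.076e-01]
[ 2.22 -1.24 -0.44] [-1.000e-04  2.000e-04  1.076e-01]
[ 2.07 -1.47 -0.44] [-1.000e-04  2.000e-04  1.076e-01]
[ 1.9  -1.68 -0.44] [-1.000e-04  2.000e-04  1.076e-01]
[ 1.71 -1.88 -0.44] [-1.000e-04  2.000e-04  1.076e-01]
[ 1.5  -2.05 -0.44] [-1.000e-04  2.000e-04  1.076e-01]
[ 1.27 -2.2  -0.44] [-1.000e-04  2.000e-04  1.076e-01]
[ 1.03 -2.32 -0.44] [-1.000e-04  2.000e-04  1.076e-01]
[ 0.77 -2.42 -0.44] [-1.000e-04  2.000e-04  1.076e-01]
[ 0.51 -2.49 -0.44] [-1.000e-04  2.000e-04  1.076e-01]
[ 0.24 -2.53 -0.44] [-1.000e-04  2.000e-04  1.076e-01]
[-0.04 -2.54 -0.44] [-1.000e-04  2.000e-04  1.076e-01]
[-0.31 -2.52 -0.44] [-1.000e-04  2.000e-04  1.076e-01]
```

```bash
python3 -m pendant '[[[2.4,-0.8,-0.6,0,0,0.107,100],[2.4,-1,-0.6,0,0,0.107,100],[2.2,-1.2,-0.6,0,0,0.107,100],[2.1,-1.5,-0.6,0,0,0.107,100],[1.9,-1.7,-0.6,0,0,0.107,100]]]' 50
python3 -m pendant '[[[1.7,-1.9,-0.6,0,0,0.107,100],[1.5,-2.1,-0.6,0,0,0.107,100],[1.3,-2.2,-0.6,0,0,0.107,100],[1.0,-2.3,-0.6,0,0,0.107,100],[0.8,-2.4,-0.6,0,0,0.107,100]]]'
python3 -m pendant '[[[0.5,-2.5,-0.6,0,0,0.107,100],[0.2,-2.5,-0.6,0,0,0.107,100],[0,-2.5,-0.6,0,0,0.107,100],[0,0,0,0,0,0,100],[0,0,0,0,0,0,100]]]'
python3 - <<'E'
from h import *
st(); im=snap('wrist','w8.png'); K,T=cam('wrist')
for t in ['nut0_centre','outer_lid_knob','inner_lid_rim','tin']: print(t,[(np.round(m['uv'],1).tolist(),round(m['confidence'],2),ray('wrist',m['uv'],dict(n=.01,o=.057,i=.027,t=0)[t[0]]).round(4)[:2]) for m in bot.mark_of('wrist',t)[:4]])
for t,b,x in (('tin',[(.15,.06,0,.075)],[.4775,.017,-15]),('outer_lid',[(.152,.062,.034,.037),(.02,.02,.037,.065)],[.50,.228,0]),('inner_lid',[(.156,.066,.02,.034)],[.5,.228,0])):
  for m in bot.masks_of('wrist',t)[:1]: print(t,m['extent'],m['confidence'],fit(m['pixels'].astype(np.uint8),K,T,b,x))
E
```

```text
time: 13.52
ee_pos: [0.5431, -0.123, 0.18]
tcp_rot: [179.4, -0.0, 54.3]
wrist_force: [-0.0, -0.5, -0.6]
opening: 0.0803
time: 13.93
ee_pos: [0.5151, 0.0075, 0.2153]
tcp_rot: [179.4, -0.6, 22.0]
wrist_force: [1.1, 1.2, 0.2]
opening: 0.0854
time: 14.35
ee_pos: [0.5025, 0.0577, 0.2392]
tcp_rot: [-179.0, -1.0, 6.1]
wrist_force: [0.2, 0.0, 0.4]
opening: 0.0852
t 14.35 p [0.5025 0.0577 0.2392] rpy [-178.96   -1.04    6.05] F [0.2 0.  0.4] op 0.0852 q [  6.  -2.   4.  95.   1. 180.]
nut0_centre [([269.9, 200.3], 0.8, array([0.4589, 0.0312]))]
outer_lid_knob [([114.7, 163.9], 0.82, array([0.498 , 0.2294]))]
inner_lid_rim []
tin [([280.2, 184.6], 0.62, array([0.481 , 0.0183]))]
tin [238.4, 129.7, 338.0, 262.4] 0.74 [np.float64(0.478), np.float64(0.0163), np.float64(-15.09), np.float64(0.877)]
outer_lid [97.5, 93.8, 150.9, 215.7] 0.96 [np.float64(0.5011), np.float64(0.2286), np.float64(2.89), np.float64(0.957)]
inner_lid [123.2, 96.3, 160.1, 216.1] 0.86 [np.float64(0.5053), np.float64(0.169), np.float64(4.91), np.float64(0.122)]
```

View pics/w8.png

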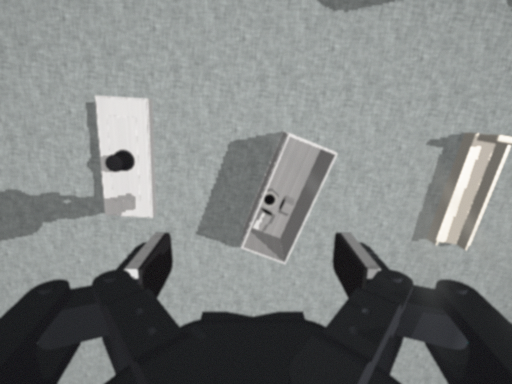

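```bash
for i in 1; do python3 -m pendant '[[[0,0,0,0,0,-0.12,100],[0,0,0,0,0,-0.12,100],[0,0,0,0,0,-0.12,100],[0,0,0,0,0,-0.12,100],[0,0,0,0,0,-0.12,100]]]' >/dev/null
python3 -m pendant '[[[0,0,0,0,0,-0.12,100],[0,0,0,0,0,-0.12,100],[0,0,0,0,0,-0.12,100],[0,0,0,0,0,-0.12,100],[0,0,0,0,0,-0.12,100]]]' >/dev/null
python3 -m pendant '[[[0,0,0,0,0,-0.12,100],[0,0,0,0,0,-0.12,100],[0,0,0,0,0,-0.12,100],[0,0,0,0,0,-0.12,100],[0,0,0,0,0,-0.12,100]]]' > /dev/null
python3 -m pendant '[[[0,0,0,0,0,-0.12,100],[0,0,0,0,0,-0.12,100],[0,0,0,0,0,-0.12,100],[0,0,0,0,0,-0.12,100],[0,0,0,0,0,-0.12,100]]]'
python3 -m pendant '[[[0,0,0.5,0,0,-0.12,100],[0,0,1,0,0,-0.12,100],[0,0,1,0,0,-0.12,100],[0,0,1,0,0,-0.12,100],[0,0,0,0,0,0,100]]]'; done
python3 - <<'E'
from h import *
st(); plan([.49,.06,.17],183,4)
E
```

```text
time: 16.42
ee_pos: [0.5024, 0.0532, 0.2338]
tcp_rot: [178.9, -0.1, 148.9]
wrist_force: [-0.7, 1.0, 0.3]
opening: 0.0858
time: 16.83
ee_pos: [0.503, 0.0529, 0.1972]
tcp_rot: [179.0, 0.4, 177.8]
wrist_force: [-0.7, -0.4, -0.5]
opening: 0.0854
t 16.83 p [0.503  0.0529 0.1972] rpy [179.02   0.39 177.81] F [-0.7 -0.4 -0.5] op 0.0854 q [ 5. -2. -1. 91.  1.  8.]
[0.34 0.15 0.68] [ 0.0042  0.0019 -0.0226]
[0.33 0.16 0.68] [ 0.0042  0.0019 -0.0226]
[0.33 0.17 0.68] [ 0.0042  0.0019 -0.0226]
[0.32 0.18 0.68] [ 0.0042  0.0019 -0.0226]
```

```bash
python3 -m pendant '[[[0.3,1.2,0.3,0.008,0.003,-0.04,100],[0,1.5,0.3,0.008,0.003,-0.04,100],[0,1.2,0,0,0,0,100],[0,0,0,0,0,0,100],[0,0,0,0,0,0,100]]]'
python3 - <<'E'
from h import *
st(); im=snap('wrist','w9.png'); K,T=cam('wrist')
for t in ['nut0_centre','outer_lid_knob','inner_lid_rim','tin']: print(t,[(np.round(m['uv'],1).tolist(),round(m['confidence'],2),ray('wrist',m['uv'],dict(n=.01,o=.057,i=.027,t=0)[t[0]]).round(4)[:2]) for m in bot.mark_of('wrist',t)[:4]])
for t,b,x in (('tin',[(.15,.06,0,.075)],[.4775,.017,-15]),('outer_lid',[(.152,.062,.034,.037),(.02,.02,.037,.065)],[.50,.228,0])):
  for m in bot.masks_of('wrist',t)[:1]: print(t,m['extent'],m['confidence'],fit(m['pixels'].astype(np.uint8),K,T,b,x))
u=proj('wrist',[.478,.017,.04]).astype(int); print(u)
c=im[max(0,u[1]-100):u[1]+100,max(0,u[0]-100):u[0]+100]
cv2.imwrite('pics/v9.png',np.hstack([cv2.resize(c,(400,400),interpolation=cv2.INTER_CUBIC),cv2.resize(im,(400,300))[[*range(300)]+[299]*100]])[:,:,::-1])
E
```

```text
time: 17.25
ee_pos: [0.4999, 0.092, 0.192]
tcp_rot: [-180.0, 0.0, -178.6]
wrist_force: [0.4, 0.3, 0.0]
opening: 0.0852
t 17.25 p [0.4999 0.092  0.192 ] rpy [-1.7996e+02  2.0000e-02 -1.7862e+02] F [0.4 0.3 0. ] op 0.0852 q [10. -1. -1. 91. -0.  9.]
nut0_centre [([369.8, 174.6], 0.74, array([0.501 , 0.2361])), ([204.3, 139.1], 0.54, array([0.4629, 0.0337]))]
outer_lid_knob []
inner_lid_rim []
tin []
outer_lid [345.5, 105.8, 408.6, 238.1] 0.71 [np.float64(0.5001), np.float64(0.2289), np.float64(2.89), np.float64(0.945)]
[184 155]
```

View pics/v9.png

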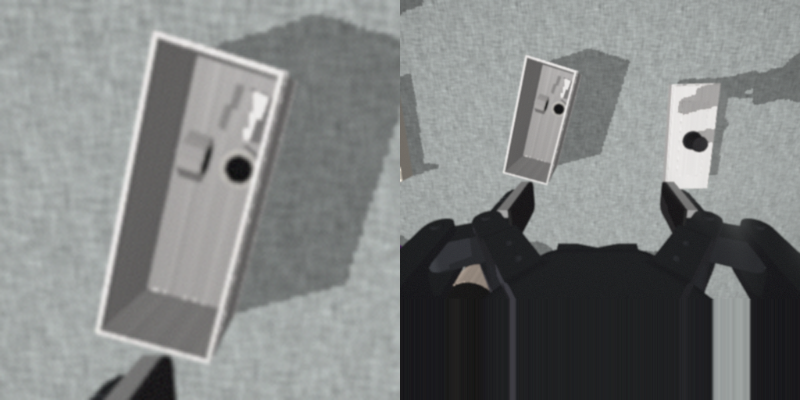

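The nuts show as the flat one at (238,168), one on edge at (195,155) and two at (232–257,110), all inside the tin with none on the table. I now go over the lids, measured at (0.5006, 0.2287) with heading 2.9°.

```bash
python3 -m pendant '[[[0,2.5,1,0,0,-0.008,100],[0,2.8,1.5,0,0,-0.008,100],[0,2.8,1.8,0,0,-0.008,100],[0,2.5,1.5,0,0,0,100],[0,1.2,0.8,0,0,0,100]]]'
python3 -m pendant '[[[0,0,0,0,0,0,100],[0,0,0,0,0,0,100]]]'
python3 - <<'E'
from h import *
st(); K,T=cam('wrist'); im=snap('wrist','w10.png'); 
for t,b,x in (('outer_lid',[(.152,.062,.034,.037),(.022,.022,.037,.065)],[.50,.228,0]),):
  for m in bot.masks_of('wrist',t)[:1]: print(t,m['extent'],m['confidence'],fit(m['pixels'].astype(np.uint8),K,T,b,x))
for t,z in dict(outer_lid_knob=.057,inner_lid_rim=.027,outer_lid=.027).items(): print(t,[(np.round(m['uv'],1).tolist(),round(m['confidence'],2),ray('wrist',m['uv'],z).round(4)[:2]) for m in bot.mark_of('wrist',t)[:4]])
plan([.5006,.2287,.09],182.9,2)
E
```

```text
time: 18.02
ee_pos: [0.4981, 0.2098, 0.1269]
tcp_rot: [180.0, 0.4, -177.7]
wrist_force: [0.1, 0.4, -0.4]
opening: 0.0856
time: 18.18
ee_pos: [0.4969, 0.2112, 0.1247]
tcp_rot: [-179.9, 0.2, -177.5]
wrist_force: [0.1, -0.4, 0.0]
opening: 0.0853
t 18.18 p [0.4969 0.2112 0.1247] rpy [-179.94    0.23 -177.52] F [ 0.1 -0.4  0. ] op 0.0853 q [23.  3. -4. 83. -0. 21.]
outer_lid_knob [([272.5, 207.7], 0.82, array([0.5046, 0.2273]))]
inner_lid_rim []
outer_lid [([274.1, 192.6], 0.94, array([0.5007, 0.2308]))]
[-0.17  0.91  1.79] [-0.0001  0.003  -0.0047]
[-0.18  0.91  1.79] [-0.0001  0.003  -0.0047]
```

```bash
python3 -m pendant '[[[-0.2,0.8,1.2,0,0.003,-0.005,100],[-0.2,0.8,1.2,0,0.002,-0.004,100],[0,0,0.5,0,0,0,100],[0,0,0,0,0,0,100]]]'
python3 - <<'E'
from h import *
st(); plan([.501,.2287,.007],182.9,3)
E
```

```text
time: 18.77
ee_pos: [0.5027, 0.2267, 0.0953]
tcp_rot: [180.0, 0.2, -177.2]
wrist_force: [-0.3, -1.1, -1.2]
opening: 0.0855
t 18.77 p [0.5027 0.2267 0.0953] rpy [ 179.95    0.18 -177.24] F [-0.3 -1.1 -1.2] op 0.0855 q [24.  4. -5. 80. -0. 22.]
[0.06 0.07 2.94] [ 0.0003  0.0011 -0.0008]
[0.06 0.07 2.94] [ 0.0003  0.0011 -0.0008]
[0.06 0.07 2.94] [ 0.0003  0.0011 -0.0008]
```

```bash
python3 -m pendant '[[[0.1,0.1,1.2,0,0,0,100],[0.1,0.1,1.6,0,0,0,100],[0.1,0,1.5,0,0,0,100],[0,0,1.0,0,0,0,100],[0,0,0,0,0,0,100]]]'
python3 - <<'E'
from h import *
st(); plan([.501,.2287,.007],182.9,2)
E
```

```text
time: 19.18
ee_pos: [0.4988, 0.2287, 0.0366]
tcp_rot: [-180.0, 0.1, -177.2]
wrist_force: [-0.3, -0.6, 0.7]
opening: 0.0855
t 19.18 p [0.4988 0.2287 0.0366] rpy [-1.8000e+02  9.0000e-02 -1.7721e+02] F [-0.3 -0.6  0.7] op 0.0855 q [ 25.   6. -11.  73.  -0.  22.]
[-0.11 -0.01  1.48] [-0.      0.0008 -0.001 ]
[-0.11 -0.01  1.48] [-0.      0.0008 -0.001 ]
```

```bash
python3 -m pendant '[[[-0.1,0,1.0,0,0,0,100],[-0.1,0,1.0,0,0,0,100],[-0.1,0,0.7,0,0,0,100],[0,0,0,0,0,0,100]]]'
python3 - <<'E'
from h import *
st(); plan([.501,.2287,.007],182.9,1); im=snap('wrist','w11.png')
E
```

```text
time: 19.52
ee_pos: [0.5023, 0.2289, 0.0074]
tcp_rot: [180.0, 0.1, -177.2]
wrist_force: [-0.6, 0.0, -0.8]
opening: 0.0855
t 19.52 p [0.5023 0.2289 0.0074] rpy [ 1.7999e+02  1.2000e-01 -1.7721e+02] F [-0.6  0.  -0.8] op 0.0855 q [ 25.   7. -13.  70.  -0.  22.]
[ 0.13 -0.01  0.04] [ 0.0001  0.002  -0.002 ]
```

```bash
python3 -m pendant '[[[0.1,0,0,0,0,0,60],[0,0,0,0,0,0,60],[0,0,0,0,0,0,60],[0,0,0,0,0,0,60]]]' 50
python3 -m pendant '[[[0,0,0,0,0,0,50],[0,0,0,0,0,0,50],[0,0,0,0,0,0,50]]]' 50
python3 - <<'E'
from h import *
st()
snap('wrist','w12.png')
K,T=cam('wrist')
for t,z in dict(outer_lid_knob=.057,outer_lid=.027).items(): print(t,[(np.round(m['uv'],1).tolist(),round(m['confidence'],2),ray('wrist',m['uv'],z).round(4)[:2]) for m in bot.mark_of('wrist',t)[:3]])
E
```

```text
time: 19.9
ee_pos: [0.5021, 0.2292, 0.0097]
tcp_rot: [179.9, 0.2, -177.2]
wrist_force: [1.1, 0.4, -3.8]
opening: 0.0648
time: 20.15
ee_pos: [0.502, 0.2292, 0.0098]
tcp_rot: [179.9, 0.2, -177.2]
wrist_force: [0.1, 0.9, -2.9]
opening: 0.0649
t 20.15 p [0.502  0.2292 0.0098] rpy [ 179.95    0.25 -177.22] F [ 0.1  0.9 -2.9] op 0.0649 q [ 25.   7. -13.  70.  -0.  22.]
outer_lid_knob [([250.1, 284.6], 0.94, array([0.5017, 0.2279]))]
outer_lid [([256.6, 244.9], 0.59, array([0.4992, 0.231 ]))]
```

```bash
python3 -m pendant '[[[0,0,-0.5,0,0,0,50],[0,0,-1,0,0,0,50],[0,0,-1.3,0,0,0,50],[0,0,-1.5,0,0,0,50],[0,0,-1.5,0,0,0,50]]]' 60
python3 - <<'E'
from h import *
st(); snap('scene','sc5.png')
plan([.49,.14,.16],174,6)
E
```

```text
time: 20.72
ee_pos: [0.4998, 0.2282, 0.0686]
tcp_rot: [-179.9, -0.1, -177.2]
wrist_force: [0.5, 0.5, -2.5]
opening: 0.0646
t 20.72 p [0.4998 0.2282 0.0686] rpy [-1.7992e+02 -8.0000e-02 -1.7723e+02] F [ 0.5  0.5 -2.5] op 0.0646 q [25.  5. -8. 77. -0. 22.]
[ 0.25 -1.47 -1.46] [0.0001 0.0004 0.0255]
[ 0.22 -1.47 -1.46] [0.0001 0.0004 0.0255]
[ 0.18 -1.48 -1.46] [0.0001 0.0004 0.0255]
[ 0.14 -1.48 -1.46] [0.0001 0.0004 0.0255]
[ 0.1  -1.49 -1.46] [0.0001 0.0004 0.0255]
[ 0.07 -1.49 -1.46] [0.0001 0.0004 0.0255]
```

```bash
python3 -m pendant '[[[0.1,-0.7,-1.5,0,0,0.02,50],[0.2,-1.2,-1.6,0,0,0.025,50],[0.2,-1.5,-1.6,0,0,0.025,50],[0.1,-1.6,-1.5,0,0,0.025,50],[0.1,-1.6,-1.2,0,0,0.025,50]]]'
python3 -m pendant '[[[0.1,-1.6,-0.6,0,0,0.025,50],[0.1,-1.6,0,0,0,0.025,50],[0.1,-1.6,0,0,0,0.025,50],[0.1,-1.5,0,0,0,0.025,50],[0.1,-1.5,0,0,0,0.025,50]]]'
python3 - <<'E'
from h import *
st()
plan([.4778,.0167,.15],164.7,4)
E
```

```text
time: 21.18
ee_pos: [0.493, 0.163, 0.1499]
tcp_rot: [179.9, 0.2, 175.9]
wrist_force: [-0.3, -0.1, -2.4]
opening: 0.0644
time: 21.6
ee_pos: [0.4796, 0.0831, 0.1621]
tcp_rot: [179.7, 0.7, 168.4]
wrist_force: [0.0, 1.4, -1.7]
opening: 0.0645
t 21.6 p [0.4796 0.0831 0.1621] rpy [179.66   0.67 168.38] F [ 0.   1.4 -1.7] op 0.0645 q [10. -5. -8. 87.  0. 21.]
[-0.29 -1.64  0.3 ] [0.0016 0.0029 0.0161]
[-0.31 -1.63  0.3 ] [0.0016 0.0029 0.0161]
[-0.34 -1.62  0.3 ] [0.0016 0.0029 0.0161]
[-0.37 -1.62  0.3 ] [0.0016 0.0029 0.0161]
```

```bash
python3 -m pendant '[[[-0.2,-1.6,0.2,0.002,0.003,0.016,50],[-0.3,-1.6,0.2,0.002,0.003,0.016,50],[-0.3,-1.4,0.2,0.002,0.003,0.016,50],[0,-0.8,0.2,0,0,0.01,50],[0,0,0,0,0,0,50]]]'
python3 -m pendant '[[[0,0,0,0,0,0,50]]]'
python3 - <<'E'
from h import *
st()
plan([.4778,.0167,.11],164.75,3)
K,T=cam('wrist'); snap('wrist','w13.png')
for t,z in dict(outer_lid_knob=.05,tin=-9).items(): print(t,[(np.round(m['uv'],1).tolist(),round(m['confidence'],2)) for m in bot.mark_of('wrist',t)[:3]])
for m in bot.masks_of('wrist','tin')[:1]: print(m['extent'],m['confidence'])
p=pose()[0]; print('knob exp',proj('wrist',p+[0,0,.049]))
E
```

```text
time: 22.02
ee_pos: [0.4747, 0.0241, 0.1562]
tcp_rot: [179.9, 0.3, 164.7]
wrist_force: [-0.9, -0.4, -2.3]
opening: 0.0646
time: 22.1
ee_pos: [0.4746, 0.024, 0.1564]
tcp_rot: [179.9, 0.4, 164.6]
wrist_force: [-0.5, 1.1, -2.3]
opening: 0.0645
t 22.1 p [0.4746 0.024  0.1564] rpy [179.91   0.37 164.65] F [-0.5  1.1 -2.3] op 0.0645 q [  3.  -6. -10.  87.  -0.  18.]
[-0.16 -0.21  1.55] [ 0.0005  0.0021 -0.0006]
[-0.16 -0.21  1.55] [ 0.0005  0.0021 -0.0006]
[-0.16 -0.21  1.55] [ 0.0005  0.0021 -0.0006]
outer_lid_knob [([253.3, 282.9], 0.77)]
tin []
[0.0, 184.9, 79.4, 306.1] 0.5
knob exp [252.44371582 288.15180774]
```

```bash
python3 -m pendant '[[[-0.2,-0.3,1.2,0,0.003,0,50],[-0.2,-0.2,1.5,0,0.002,0,50],[-0.1,-0.1,1.3,0,0,0,50],[0,0,0.5,0,0,0,50],[0,0,0,0,0,0,50]]]'
python3 -m pendant '[[[0,0,0,0,0,0,50]]]'
python3 - <<'E'
from h import *
st()
plan([.4783,.0166,.088],164.75,1)
E
```

```text
time: 22.72
ee_pos: [0.4789, 0.0191, 0.1074]
tcp_rot: [179.9, 0.1, 165.0]
wrist_force: [-0.5, 0.3, -2.7]
opening: 0.0643
time: 22.8
ee_pos: [0.4786, 0.0193, 0.1069]
tcp_rot: [179.9, 0.0, 165.0]
wrist_force: [0.2, 0.2, -2.0]
opening: 0.0648
t 22.8 p [0.4786 0.0193 0.1069] rpy [1.7991e+02 1.0000e-02 1.6502e+02] F [ 0.2  0.2 -2. ] op 0.0648 q [  2.  -5. -14.  81.   0.  17.]
[-0.04 -0.27  1.89] [0.0016 0.0002 0.0046]
```

```bash
python3 -m pendant '[[[0,-0.3,0.7,0.001,0,0.004,50],[0,0,0.6,0,0,0,50],[0,0,0,0,0,0,50],[0,0,0,0,0,0,50]]]'
python3 - <<'E'
from h import *
st()
plan([.4783,.0166,.063],164.75,1)
E
```

```text
time: 23.13
ee_pos: [0.4783, 0.0164, 0.0936]
tcp_rot: [179.9, 0.1, 164.8]
wrist_force: [-0.3, 0.4, -1.9]
opening: 0.0648
t 23.13 p [0.4783 0.0164 0.0936] rpy [1.7995e+02 9.0000e-02 1.6480e+02] F [-0.3  0.4 -1.9] op 0.0648 q [  2.  -5. -15.  80.   0.  17.]
[0.01 0.02 3.06] [0.0009 0.0015 0.0008]
```

Very well aligned. I lower in small steps and watch the force.

```bash
python3 -m pendant '[[[0,0,0.5,0.001,0.001,0,50],[0,0,0.5,0,0,0,50],[0,0,0.3,0,0,0,50],[0,0,0,0,0,0,50]]]'
python3 - <<'E'
from h import *
st()
plan([.4783,.0166,.063],164.75,1)
E
```

```text
time: 23.47
ee_pos: [0.4787, 0.0164, 0.0801]
tcp_rot: [180.0, 0.1, 164.8]
wrist_force: [0.6, -1.2, -3.3]
opening: 0.065
t 23.47 p [0.4787 0.0164 0.0801] rpy [1.7998e+02 1.0000e-01 1.6480e+02] F [ 0.6 -1.2 -3.3] op 0.065 q [  2.  -5. -17.  78.  -0.  17.]
[0.05 0.01 1.71] [0.0003 0.0017 0.0008]
```

```bash
python3 -m pendant '[[[0,0,0.5,0,0.001,0,50],[0,0,0.4,0,0,0,50],[0,0,0,0,0,0,50]]]'
python3 -m pendant '[[[0,0,0.3,0,0.001,0,50],[0,0,0.2,0,0,0,50],[0,0,0,0,0,0,50]]]'
python3 - <<'E'
from h import *
st()
plan([.4783,.0166,.063],164.75,1)
E
```

```text
time: 23.72
ee_pos: [0.4788, 0.0165, 0.0702]
tcp_rot: [180.0, 0.0, 164.8]
wrist_force: [0.2, 0.2, -2.9]
opening: 0.0646
time: 23.97
ee_pos: [0.4787, 0.0165, 0.0644]
tcp_rot: [180.0, -0.0, 164.8]
wrist_force: [0.1, -0.0, -2.5]
opening: 0.0645
t 23.97 p [0.4787 0.0165 0.0644] rpy [ 1.7998e+02 -3.0000e-02  1.6480e+02] F [ 0.1 -0.  -2.5] op 0.0645 q [  2.  -5. -18.  77.   0.  17.]
[0.04 0.   0.14] [ 0.0003 -0.0006  0.0009]
```

```bash
python3 -m pendant '[[[0,0,0.1,0,0,0,50],[0,0,0.1,0,0,0,50],[0,0,0,0,0,0,50]]]'
python3 -m pendant '[[[0,0,0.1,0,0,0,50],[0,0,0.1,0,0,0,50],[0,0,0,0,0,0,50]]]'
```

```text
time: 24.22
ee_pos: [0.4789, 0.0165, 0.0644]
tcp_rot: [180.0, 0.0, 164.8]
wrist_force: [0.4, -0.0, -2.5]
opening: 0.0643
time: 24.47
ee_pos: [0.4793, 0.0165, 0.0642]
tcp_rot: [179.9, 0.2, 164.8]
wrist_force: [0.8, -0.7, -2.8]
opening: 0.0645
```

```bash
python3 -m pendant '[[[0,0,0.25,0,0,0,50],[0,0,0.2,0,0,0,50],[0,0,0,0,0,0,50]]]'
python3 - <<'E'
from h import *
st()
E
```

```text
time: 24.72
ee_pos: [0.4798, 0.0165, 0.0646]
tcp_rot: [179.9, 0.4, 164.8]
wrist_force: [0.5, 0.1, -1.9]
opening: 0.065
t 24.72 p [0.4798 0.0165 0.0646] rpy [179.88   0.37 164.81] F [ 0.5  0.1 -1.9] op 0.065 q [  2.  -5. -18.  76.   0.  17.]
```

```bash
python3 - <<'E'
from h import *
plan([.4785,.0166,.060],164.75,1)
E
python3 -m pendant '[[[0.1,0,0.4,0,-0.006,0,50]]]'
python3 -m pendant '[[[0,0,0.3,0,0,0,50]]]'
python3 -m pendant '[[[0,0,0,0,0,0,50]]]'
```

```text
[ 0.13 -0.03  0.46] [0.002  0.0064 0.0011]
time: 24.8
ee_pos: [0.4802, 0.0165, 0.0637]
tcp_rot: [179.9, 0.9, 164.8]
wrist_force: [-15.3, -2.6, 54.8]
opening: 0.0641
time: 24.88
ee_pos: [0.4804, 0.0165, 0.0638]
tcp_rot: [179.8, 1.1, 164.8]
wrist_force: [-19.6, 0.9, 34.1]
opening: 0.0649
time: 24.97
ee_pos: [0.4804, 0.0165, 0.0649]
tcp_rot: [179.8, 1.2, 164.8]
wrist_force: [-0.8, 0.3, -1.5]
opening: 0.0647
```

```bash
python3 -m pendant '[[[0.1,0,-0.1,0.003,0.02,0,50],[0,0,0,0,0,0,50]]]'
python3 - <<'E'
from h import *
st(); plan([.4785,.0166,.0645],164.75,1)
E
```

```text
time: 25.13
ee_pos: [0.4795, 0.0168, 0.0661]
tcp_rot: [180.0, 0.0, 164.8]
wrist_force: [-0.1, 0.8, -2.8]
opening: 0.0651
t 25.13 p [0.4795 0.0168 0.0661] rpy [1.7998e+02 1.0000e-02 1.6481e+02] F [-0.1  0.8 -2.8] op 0.0651 q [  2.  -5. -18.  77.   0.  17.]
[ 0.09 -0.05  0.16] [0.0003 0.0002 0.0011]
```

```bash
python3 -m pendant '[[[0.1,0,0.2,0,0,0,50]]]'
python3 -m pendant '[[[0,0,0.05,0,0,0,50]]]'
python3 - <<'E'
from h import *
st(); a=snap('scene','sc6.png'); cv2.imwrite('pics/v12.png',cv2.resize(a[100:290,150:350],(800,600),interpolation=cv2.INTER_CUBIC)[:,:,::-1])
p=pose()[0]; print('knob exp',proj('wrist',p+[0,0,.049]))
snap('wrist','w14.png')
print([(np.round(m['uv'],1).tolist(),round(m['confidence'],2)) for m in bot.mark_of('wrist','outer_lid_knob')[:3]])
E
```

```text
time: 25.22
ee_pos: [0.4789, 0.0171, 0.0638]
tcp_rot: [180.0, 0.0, 164.8]
wrist_force: [2.9, -2.2, 38.9]
opening: 0.0646
time: 25.3
ee_pos: [0.479, 0.0171, 0.0639]
tcp_rot: [180.0, 0.0, 164.8]
wrist_force: [-10.6, 0.1, 20.4]
opening: 0.0646
t 25.3 p [0.479  0.0171 0.0639] rpy [1.7998e+02 2.0000e-02 1.6481e+02] F [-10.6   0.1  20.4] op 0.0646 q [  2.  -5. -18.  77.   0.  17.]
knob exp [252.32124639 287.52362852]
[([251.3, 283.5], 0.72)]
```

```bash
python3 -m pendant '[[[0,0,0,0,0,0,50],[0,0,0,0,0,0,50],[0,0,0,0,0,0,50]]]'
python3 -m pendant '[[[0,0,0,0,0,0,100],[0,0,0,0,0,0,100],[0,0,0,0,0,0,100],[0,0,0,0,0,0,100]]]'
python3 - <<'E'
from h import *
st(); K,T=cam('wrist'); snap('wrist','w15.png')
for t,z in dict(outer_lid_knob=.112).items(): print(t,[(np.round(m['uv'],1).tolist(),round(m['confidence'],2),ray('wrist',m['uv'],z).round(4)) for m in bot.mark_of('wrist',t)[:3]])
E
```

```text
time: 25.7
ee_pos: [0.4789, 0.0171, 0.0639]
tcp_rot: [180.0, 0.0, 164.8]
wrist_force: [-3.1, 0.9, 6.0]
opening: 0.0646
time: 26.03
ee_pos: [0.4789, 0.0171, 0.0623]
tcp_rot: [-180.0, -0.1, 164.8]
wrist_force: [0.3, -0.3, -0.1]
opening: 0.0856
t 26.03 p [0.4789 0.0171 0.0623] rpy [-1.800e+02 -6.000e-02  1.648e+02] F [ 0.3 -0.3 -0.1] op 0.0856 q [  2.  -5. -18.  76.   0.  17.]
outer_lid_knob [([252.3, 290.8], 0.62, array([0.48  , 0.0168, 0.112 ]))]
```

```bash
python3 -m pendant '[[[0,0,-1,0,0,0,100],[0,0,-1.5,0,0,0,100],[0,0,-2,0,0,0,100],[0,0,-2.5,0,0,0,100],[0,0,-1.5,0,0,0,100]]]'
python3 -m pendant '[[[0,0,-1,0,0,0,100],[0,0,0,0,0,0,100],[0,0,0,0,0,0,100]]]'
python3 - <<'E'
from h import *
st(); K,T=cam('wrist'); a=snap('wrist','w16.png')
for t,z in dict(outer_lid_knob=.112,inner_lid_rim=.082,outer_lid=.082).items(): print(t,[(np.round(m['uv'],1).tolist(),round(m['confidence'],2),ray('wrist',m['uv'],z).round(4)) for m in bot.mark_of('wrist',t)[:3]])
for m in bot.masks_of('wrist','outer_lid')[:1]: print(m['extent'],m['confidence'],fit(m['pixels'].astype(np.uint8),K,T,[(.152,.062,.089,.092),(.022,.022,.092,.12)],[.478,.017,-15]))
b=snap('scene','sc7.png')
cv2.imwrite('pics/v12.png',np.hstack([cv2.resize(a[100:300,150:350],(400,400),interpolation=cv2.INTER_CUBIC),cv2.resize(b[140:250,210:320],(400,400),interpolation=cv2.INTER_CUBIC)])[:,:,::-1])
E
```

```text
time: 26.55
ee_pos: [0.4766, 0.017, 0.1488]
tcp_rot: [-179.9, -0.4, 164.8]
wrist_force: [1.4, 0.0, 0.1]
opening: 0.0851
time: 26.8
ee_pos: [0.4783, 0.0171, 0.1644]
tcp_rot: [-180.0, -0.1, 164.8]
wrist_force: [0.6, 0.5, -1.1]
opening: 0.085
t 26.8 p [0.4783 0.0171 0.1644] rpy [-1.7999e+02 -9.0000e-02  1.6480e+02] F [ 0.6  0.5 -1.1] op 0.085 q [ 2. -6. -8. 88.  0. 17.]
outer_lid_knob [([249.9, 203.5], 0.67, array([0.4755, 0.0159, 0.112 ]))]
inner_lid_rim []
outer_lid [([254.1, 188.4], 0.58, array([0.4722, 0.0202, 0.082 ]))]
[212.7, 98.9, 293.4, 274.8] 0.59 [np.float64(0.477), np.float64(0.0174), np.float64(-15.21), np.float64(0.977)]
```

View pics/v12.png

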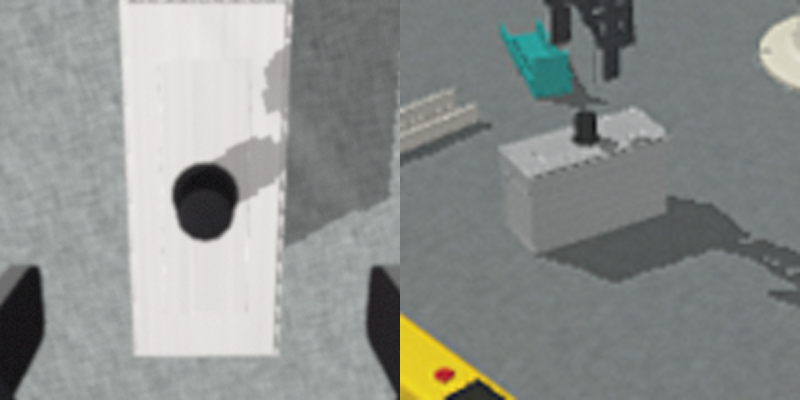

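Both lids sit flush and level on the tin, with the knob upright at the centre in both views. Next I grip the knob.

```bash
python3 -m pendant '[[[0.1,0,1,0,0,0,45],[0.1,0,1.3,0,0,0,45],[0,0,1.3,0,0,0,45],[0,0,0.6,0,0,0,45],[0,0,0,0,0,0,45]]]' 50
python3 - <<'E'
from h import *
st(); plan([.4768,.0171,.097],164.8,1)
E
```

```text
time: 27.52
ee_pos: [0.4742, 0.0176, 0.1153]
tcp_rot: [-179.9, -0.4, 164.8]
wrist_force: [0.6, 1.0, 0.1]
opening: 0.0382
t 27.52 p [0.4742 0.0176 0.1153] rpy [-179.9    -0.39  164.8 ] F [0.6 1.  0.1] op 0.0382 q [  2.  -6. -13.  83.   0.  17.]
[-0.28  0.03  1.83] [-0.0018 -0.0068  0.    ]
```

```bash
python3 -m pendant '[[[-0.3,0,0.5,-0.002,-0.007,0,45],[0,0,0.5,0,0,0,45],[0,0,0.3,0,0,0,45],[0,0,0,0,0,0,45]]]'
python3 - <<'E'
from h import *
st(); plan([.4768,.0171,.097],164.8,1); snap('wrist','w17.png')
print([(np.round(m['uv'],1).tolist(),round(m['confidence'],2),ray('wrist',m['uv'],.112).round(4)) for m in bot.mark_of('wrist','outer_lid_knob')[:3]])
E
```

```text
time: 27.85
ee_pos: [0.4771, 0.0167, 0.1008]
tcp_rot: [180.0, 0.0, 164.8]
wrist_force: [0.3, -0.8, 0.1]
opening: 0.0386
t 27.85 p [0.4771 0.0167 0.1008] rpy [1.7999e+02 2.0000e-02 1.6480e+02] F [ 0.3 -0.8  0.1] op 0.0386 q [  2.  -6. -15.  81.   0.  17.]
[0.04 0.03 0.38] [ 0.0002  0.0004 -0.    ]
[([253.8, 245.5], 0.95, array([0.4787, 0.0173, 0.112 ]))]
```

```bash
python3 -m pendant '[[[0,0,0.3,0,0,0,45],[0,0,0.1,0,0,0,45],[0,0,0,0,0,0,45]]]'
python3 -m pendant '[[[0,0,0,0,0,0,0],[0,0,0,0,0,0,0],[0,0,0,0,0,0,0],[0,0,0,0,0,0,0],[0,0,0,0,0,0,0]]]' 50
```

```text
time: 28.2
ee_pos: [0.4779, 0.0168, 0.0982]
tcp_rot: [179.9, 0.1, 164.8]
wrist_force: [-0.3, 0.1, -0.3]
opening: 0.0381
time: 28.62
ee_pos: [0.478, 0.0168, 0.0986]
tcp_rot: [179.9, 0.2, 164.8]
wrist_force: [0.1, 0.3, -1.1]
opening: 0.0203
```

Gripped (opening 20 mm on the 22 mm knob). I lift straight up, slowly at first.

```bash
python3 -m pendant '[[[0,0,-0.5,0,0,0,0],[0,0,-0.5,0,0,0,0],[0,0,-0.7,0,0,0,0],[0,0,-1,0,0,0,0],[0,0,-1.5,0,0,0,0]]]'
python3 - <<'E'
from h import *
st()
E
python3 -m pendant '[[[0,0,-2,0,0,0,0],[0,0,-2.5,0,0,0,0],[0,0,-2,0,0,0,0],[0,0,-1.5,0,0,0,0],[0,0,-1,0,0,0,0]]]'
python3 -m pendant '[[[0,0,0,0,0,0,0],[0,0,0,0,0,0,0],[0,0,0,0,0,0,0]]]'
python3 - <<'E'
from h import *
st(); a=snap('scene','sc8.png'); snap('wrist','w18.png')
for c in('scene','wrist'):
  for t in ['inner_lid_rim','outer_lid_knob','inner_lid','outer_lid','tray','tin']:
    print(c,t,[(np.round(m['uv'],1).tolist(),round(m['confidence'],2)) for m in bot.mark_of(c,t)[:3]])
print('exp scene rim',proj('scene',[.4775,.017,.082]),'knob',proj('scene',pose()[0]+[0,0,.0135]))
E
```

```text
time: 29.03
ee_pos: [0.4764, 0.0167, 0.141]
tcp_rot: [-180.0, -0.1, 164.8]
wrist_force: [0.4, 0.1, -1.7]
opening: 0.0204
t 29.03 p [0.4764 0.0167 0.141 ] rpy [-1.7997e+02 -1.0000e-01  1.6480e+02] F [ 0.4  0.1 -1.7] op 0.0204 q [  2.  -6. -11.  85.   0.  17.]
time: 29.45
ee_pos: [0.4761, 0.0167, 0.2408]
tcp_rot: [180.0, 0.1, 164.8]
wrist_force: [-0.7, 0.2, -1.6]
opening: 0.0201
time: 29.7
ee_pos: [0.4772, 0.0167, 0.2453]
tcp_rot: [179.9, 0.4, 164.8]
wrist_force: [0.1, -0.0, -1.5]
opening: 0.0201
t 29.7 p [0.4772 0.0167 0.2453] rpy [179.86   0.43 164.8 ] F [ 0.1 -0.  -1.5] op 0.0201 q [ 2. -5.  2. 96.  0. 17.]
scene inner_lid_rim [([261.2, 179.6], 0.63)]
scene outer_lid_knob []
scene inner_lid [([260.9, 184.0], 0.79)]
scene outer_lid [([261.4, 143.0], 0.84)]
scene tray [([155.9, 194.8], 0.85), ([247.8, 156.3], 0.72), ([259.5, 187.8], 0.71)]
scene tin [([260.8, 199.6], 0.62)]
wrist inner_lid_rim []
wrist outer_lid_knob [([253.4, 244.9], 0.79)]
wrist inner_lid []
wrist outer_lid [([254.7, 219.3], 0.84), ([367.4, 302.8], 0.29)]
wrist tray [([98.7, 221.7], 0.64), ([12.8, 80.7], 0.56)]
wrist tin []
exp scene rim [260.13741433 180.2111119 ] knob [259.54893305 133.95506291]
```

```bash
python3 - <<'E'
from h import *
h=np.array([np.cos(np.radians(-3.7)),np.sin(np.radians(-3.7)),0]); g=np.array([.574,-.2485,0])
for c in('top','scene'):
  snap(c,'fin_%s.png'%c)
  print(c,'exp grip',proj(c,g+[0,0,.038]).round(1),'lip',proj(c,g-.156*h).round(1))
  for t in('tray_grip','tray_lip'): print(t,[(np.round(m['uv'],1).tolist(),round(m['confidence'],2)) for m in bot.mark_of(c,t)[:3]])
  K,T=cam(c)
  for m in bot.masks_of(c,'tray')[:4]:
    f=fit(m['pixels'].astype(np.uint8),K,T,[(.16,.046,0,.022),],[.494,-.243,-4]); print(m['extent'],round(m['confidence'],2),f)
  for t,x in dict(weight=(.781,-.101),detector=(.759,.134),core_bit=(.607,-.468),helmet=(.545,.567)).items(): print(t,proj(c,[*x,0]).round(1),[np.round(m['uv'],1).tolist() for m in bot.mark_of(c,t)[:2]])
st()
E
```

```text
top exp grip [366.8 166.8] lip [361.9 221. ]
tray_grip [([398.9, 130.8], 0.97), ([352.2, 256.4], 0.77), ([365.2, 163.9], 0.63)]
tray_lip [([361.7, 219.7], 0.88), ([359.0, 101.8], 0.85), ([396.7, 282.8], 0.7)]
[343.4, 248.8, 396.4, 287.5] 0.95 [np.float64(0.494), np.float64(-0.243), np.float64(-4.0), np.float64(0.0)]
[353.7, 164.1, 371.8, 219.7] 0.66 [np.float64(0.5022), np.float64(-0.2394), np.float64(-3.92), np.float64(0.975)]
[354.3, 98.0, 408.5, 141.4] 0.66 [np.float64(0.494), np.float64(-0.243), np.float64(-4.0), np.float64(0.0)]
weight [314.2 102.5] [[237.6, 111.5], [315.3, 101.0]]
detector [237.6 109.1] [[239.1, 110.3]]
core_bit [437.1 158.8] [[435.7, 161.3]]
helmet [ 93.2 176.8] [[94.7, 173.6]]
scene exp grip [194.2 174.5] lip [227.3 169.9]
tray_grip [([251.5, 153.7], 0.63), ([154.7, 172.9], 0.61)]
tray_lip [([149.9, 204.0], 0.93), ([230.5, 173.7], 0.73), ([207.9, 177.4], 0.6)]
[145.4, 171.9, 161.5, 208.7] 0.88 [np.float64(0.494), np.float64(-0.243), np.float64(-4.0), np.float64(0.0)]
[190.1, 165.4, 229.7, 188.5] 0.71 [np.float64(0.4991), np.float64(-0.2375), np.float64(-3.46), np.float64(0.847)]
[236.7, 147.0, 260.0, 166.4] 0.58 [np.float64(0.494), np.float64(-0.243), np.float64(-4.0), np.float64(0.0)]
weight [171.6 221.4] [[170.5, 222.5]]
detector [221.2 250.8] [[220.5, 252.2]]
core_bit [157.4 166.8] [[159.5, 166.2]]
helmet [385.  288.4] [[382.0, 288.0]]
t 31.2 p [0.4771 0.0167 0.2451] rpy [179.87   0.4  164.8 ] F [0.3 0.3 0. ] op 0.0201 q [ 2. -5.  2. 96.  0. 17.]
```

```bash
python3 - <<'E'
from h import *
snap('wrist','w19.png'); K,T=cam('wrist'); z=pose()[0][2]
for m in bot.masks_of('wrist','outer_lid')[:1]: print(m['extent'],m['confidence'],[fit(m['pixels'].astype(np.uint8),K,T,[(.152,.062,z-.0095+d,z-.0065+d),(.022,.022,z-.0065+d,z+.02+d)],[.478,.017,-15]) for d in(-.005,0,.005)])
st(); bot.job_done()
E
```

```text
[195.0, 92.5, 310.4, 313.4] 0.69 [[np.float64(0.4758), np.float64(0.0171), np.float64(-15.12), np.float64(0.743)], [np.float64(0.4762), np.float64(0.0173), np.float64(-15.24), np.float64(0.719)], [np.float64(0.4764), np.float64(0.0174), np.float64(-15.16), np.float64(0.679)]]
t 31.3 p [0.4771 0.0167 0.2451] rpy [179.87   0.4  164.8 ] F [ 0.6 -0.1 -1.1] op 0.0201 q [ 2. -5.  2. 96.  0. 17.]
the job is handed in; nothing more can be done
```

I tipped the four nuts into the tin and set the empty tray back down. I then seated both lids together and lifted off the outer lid alone. I handed the job in at about 31 s of the 72 s allowed, and no verdict was reported.

**Last checks:**
- **Tray:** a level-tray outline fits the top picture well (0.975 overlap). The scene picture fits less well (0.85).
- **Inner lid:** it appears in the scene picture within about 1 px of where it should be when seated. I took it to be seated when the gripper met about 39 N at the height calculated for the seat.
- **Outer lid:** it is held by its knob with the fingers at 20 mm, lifted about 147 mm, with the tool within half a degree of vertical. The outline fit of the held lid is weaker (about 0.72 overlap) because the fingers hide part of it.
- **Bystanders:** the helmet, weight, detector and core bit are within a few pixels of where they started, which is about 10 mm or less.

**Not certain or not clean:**
- **Nuts:** I counted four in the tin before putting the lids on. One stood on edge and two showed only as lit shapes. The force drop when pouring matched four nuts, and I could not recount them once the lid was on.
- **Lid lowering:** one correction while seating the lids went in with the wrong sign. It tilted them about 1.2° with a 55 N push, and I levelled them before letting go.
- **Final look:** I had used all 12 picture views, so the last checks are numerical only.

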